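# Turn the sample carousel to the lens and open the shutter

## Task

Push on an arm of the four-armed sample carousel with a fingertip and turn it until the orange-capped vial stands squarely in front of the reader's lens hood, on the red line, and leave it there. Only then push the red shutter lever across from the white dot all the way to its stop at the green dot. Nothing is to be grasped or lifted: the vials stay seated upright in their pockets and the other things on the bench stay where they are.

Things in the scene. Friction and masses are not known exactly. Their poses are not given: they have to be found in the camera images.
- reader: Vial reader, fixed to the bench: white round base plate (radius 126 mm, 14 mm thick) with a white box-shaped optical head with a blue top (75 x 80 mm, 80 mm high) at one side. Origin: on the carousel's axis at bench height, z up; its x axis points level from there to the head, and a red line on the plate runs along it. Position and yaw vary.
- lens_hood (a point): Middle of the mouth of the black lens hood on the reader's head, on the reader's x axis, 129 mm from the carousel's axis and 51 mm above the bench; it looks back at the carousel. 45 mm clear between its cheeks, top 76 mm above the bench.
- reading_spot (a point): Point on the reader's x axis 100 mm from the carousel's axis, 38 mm above the bench, straight in front of the lens hood above the red line: where the centre of a vial's underside is when the vial is squarely in front of the lens.
- carousel: Four-armed sample carousel on an upright axis over the reader's plate. Origin: on the axis at bench height; arms along its own +x, +y, -x, -y. Aluminium arms 12 mm wide, upright sides from 34 to 56 mm above the bench, bare from 20 to 82 mm from the axis, 20 mm of free space below. It turns either way for two turns or more, does not coast or spring back; about 2 N on an arm moves it.
- hub_top (a point): Top of the hub's black cap (radius 13 mm), on the carousel's axis 68 mm above the bench; the steel hub below has radius 20 mm, up to 62 mm. At each arm's end, centred 100 mm from this axis, is a grey square pocket (36 mm outside, 31 mm inside, floor 38 mm, rim 56 mm above the bench) with a vial standing loose in it.
- shutter_box: Grey shutter box fixed to the bench, 130 x 130 x 30 mm high. Origin: centre of its underside, z up. The lever's upright pivot stands on it 45 mm along its +x axis; a white dot marks the closed end (towards its -x +y corner), a green dot the open end (towards its -x -y corner). Position and yaw vary.
- shutter_pivot (a point): Point on the shutter lever's upright pivot axis, 50 mm above the bench (boss of radius 15 mm, 36 to 62 mm above the bench).
- shutter_tip (a point): Centre of the round end (radius 9 mm) of the red shutter lever, 85 mm from the pivot axis, 50 mm above the bench. The lever arm is a bar 12 mm wide, 40 to 60 mm above the bench; the top of the box below it is at 30 mm.
- shutter (a joint): Angle of the shutter lever, rad: 0 at the white closed dot, 1.2 at the end stop by the green open dot; grows counter-clockwise seen from above. At 0 the lever points 0.6 rad from the box's -x axis towards its +y; at 1.2, 0.6 rad from -x towards -y. It stays where it is left (friction about 0.08 N m, about 1 N near its end).
- vial_orange: Sample vial with an orange cap, clear body, diameter 27 mm, height 42 mm, standing loose in one of the carousel's four pockets (any of them). Origin: centre of its underside, 38 mm above the bench. This is the one to be read.
- vial_white: Sample vial with a white cap, clear body, diameter 27 mm, height 42 mm, standing loose in one of the carousel's four pockets (any of them). Origin: centre of its underside, 38 mm above the bench.
- vial_blue: Sample vial with a blue cap, clear body, diameter 27 mm, height 42 mm, standing loose in one of the carousel's four pockets (any of them). Origin: centre of its underside, 38 mm above the bench.
- vial_green: Sample vial with a green cap, clear body, diameter 27 mm, height 42 mm, standing loose in one of the carousel's four pockets (any of them). Origin: centre of its underside, 38 mm above the bench.
- tip_box: Yellow pipette-tip box with clear lid, 85 x 115 x 63 mm, a loose bystander on the bench. Origin: centre of its underside.
- flask: Small conical glass flask, 72 mm wide at the foot, 98 mm high, a loose bystander on the bench. Origin: centre of its underside.
- mouse: Black computer mouse, 100 x 58 x 22 mm, a loose bystander on the bench. Origin: centre of its underside.
- timer: White bench timer, 60 x 70 x 20 mm, a loose bystander on the bench. Origin: centre of its underside.
- tub: Blue tub with white lid, diameter 68 mm, height 69 mm, a loose bystander on the bench. Origin: centre of its underside.
There are look-alikes about, which are no part of the job. What is shaped like the vial_blue but pink or purple is not meant. Leave any purple look-alike of the vial_green alone.

How it is judged:
By the outcome, as a careful person would: the job done as asked, in the order asked, and still so for the second after the job is handed in, with the robot touching nothing.
It also fails if it takes over 51 s, if anything falls off the work surface, if the arm or the gripper's body presses on something with over 40 N, if the wrist force passes 120 N, or if a joint passes its speed limit or range.

## Robot

A 6-joint arm with a two-finger parallel gripper is mounted at the origin on the work surface. World frame = base frame: x ahead of the robot, y to its left, z up, the work surface at z = 0. Lengths are in mm, angles in rad, forces in N, time in s.
With the tool pointing down it reaches from about 300 to 850 mm from the base axis. Payload 4.2 kg.
Tool frame: the origin (TCP) lies at the very end of the fingers, on their centre line; the grasp point (between the pads) lies 19 mm behind it; z points along the fingers, y is the direction in which the jaws open and shut (so a half turn about z gives the same grasp; the last joint's range is limited). The gripper opens to 91 mm and grips with 3 to 60 N. Pads are 32 mm wide; open, the fingers measure 118 mm over their backs; the gripper's body (76 mm by 178 mm) begins 60 mm behind the grasp point.
Start: joints at [1.202, 0.32, 1.565, -0, 1.257, -0.02], TCP at [196.522, 540.395, 174.476] pointing down, gripper open.
Joint ranges: [-3.11, 3.11], [-0.84, 2.01], [0.21, 2.61], [-1.34, 4.49], [0.05, 2.63], [-2.56, 2.56]. Speed limits (rad/s): [2.57, 2.57, 3.14, 3.14, 3.14, 3.14].

## Interface

Orientations are given as a rotation vector (axis times angle).
In Python, from station import env, cams, ticket, trace, tip_of gives the robot as it stands. The module is installed in compiled form; this text tells all that it offers.
- The arm moves only by the tool jog_arm, never from a script. Its argument "moves" is a list of rows, each an object of numbers: "tx", "ty", "tz": the shift along the tool's x, y, z in m; "rx", "ry", "rz": the turn, a rotation vector about the tool's x, y, z in degrees; "fingers": the finger opening in m, from 0 to 0.0912. In form: [{"tx": .., "ty": .., "tz": .., "rx": .., "ry": .., "rz": .., "fingers": ..}, ...]. A call has 1 to 10 rows; each row is the pose to reach, as a shift and turn from the pose commanded when the call began, along the tool's axes at that moment; what a row does not reach only later rows make up. A row lasts 1/12 s, in which the tool goes at most 41.7 mm and 7.16 degrees, less where a joint would pass 70% of its speed; a pose out of reach is approached as far as the arm can. A call with a gripper value outside its range is refused whole. The fingers move at their own pace and stop on an object; "newtons" is the grip in N (left out, the last holds). Time passes only in rows, so rows that repeat a pose let the fingers close. It gives the time, the measured TCP pose, the force and the opening at its end, in the units of the state.
- env.observe(): the state, without advancing time (a new reading comes with each control period).
- cams.camera(name): name is "scene" or "top" or "wrist"; returns a dict with "color" (384x512x3 uint8, red, green, blue), "fx", "fy", "cx", "cy" (pixels), "R" (3x3) and "t" (3): a world point X has camera coordinates R X + t. Camera axes: x right, y down, z forward; pixel columns grow to the right and rows downward; lengths in mm; the calibration is good to about 2 mm. A picture is of the moment at which its call begins. There is no depth.
- ticket.sign_off(): hands the job in, once; it reports no verdict.
Trained networks look in a picture, given as the dict that the camera call returned (one of the last four; its "shot" number tells which), for a name from the list of things; names that differ only in an ending like _2 or _b are one class to them, and where a whole thing is asked for, a point or a joint stands for the part that bears it (a point fixed in the world has none). Each returns a list of dicts, best first, with "score" (0 to 1); they miss things now and then, are a little off and sometimes report something else, mostly with a low value. They report only what shows in the picture. A call takes as long as a camera call. They do not tell look-alikes from the thing itself.
- trace(thing, picture): "region" (384x512 bool, what is visible of it) and "position" ([column, row] in pixels, amid what is visible of it).
- tip_of(thing, picture): "position" ([column, row] in pixels: a listed point, or the origin of a listed thing).
The state is a dict: "time_s": time; "joints": joint angles; "joint_velocities": joint speeds; "tau": joint torques, N m; "tool_pos": TCP position; "tcp_rot": TCP orientation; "ft_force": force on the tool from outside, world axes, zero at the start; "wrist_torque": the same for the moment, N m; "grip_width": finger opening in mm.
Only numpy, scipy, OpenCV 4.12 (cv2) and the standard library are available. Lean on these libraries where they do the work, as an engineer would, in place of code of your own. Each camera call takes 0.05 s, during which the arm holds its last target.

## Working session

There is one attempt and no reset: what is moved stays moved. The work goes in short steps, Python scripts to look and compute and a tool call to move; the robot and the scene stay as the last step left them, time stands still between calls to the robot, and variables do not carry over. Pictures are saved under pics/ and viewed, and the job is handed in when it is done.

Besides the shell and the picture viewer there is one more tool, called after "Call:" as name(argument=value, ...), one argument or row to a line, values as JSON. jog_arm: Moves the arm, as the interface text tells. Its arguments: {"type":"object","properties":{"moves":{"type":"array"},"newtons":{"type":"number"}},"required":["moves"]}

```bash
mkdir -p pics
python3 - <<'E'
from station import env,cams
import cv2,pickle
o=env.observe();print(o)
d={}
for n in("scene","top"):
    p=cams.camera(n);d[n]=p
    cv2.imwrite(f"pics/{n}0.png",cv2.resize(p["color"][:,:,::-1],(800,600),interpolation=cv2.INTER_CUBIC))
    print(n,p["fx"],p["cx"],p["cy"],p["R"],p["t"],p["shot"])
pickle.dump(d,open("p0.pkl","wb"))
E
```

```text
{'time_s': 0.0, 'joints': array([ 1.20201048e+00,  3.20301118e-01,  1.56569893e+00, -1.47263086e-05,
        1.25741672e+00, -2.00010819e-02]), 'joint_velocities': array([-4.74033415e-04, -5.66445665e-04, -8.40267005e-05, -5.40497228e-04,
       -1.10285759e-03,  1.16423660e-03]), 'tau': array([ 2.00644143e-03, -4.12451112e+01, -2.31977731e+01,  7.28337374e-02,
        4.57391236e-02, -1.35257110e-04]), 'tool_pos': array([196.29954721, 539.82056848, 173.60734599]), 'tcp_rot': array([-5.45030992e-01, -3.09360795e+00,  2.81529845e-03]), 'ft_force': array([-0.37092854, -0.16374262, -0.26649023]), 'wrist_torque': array([0.03001735, 0.05864578, 0.01421503]), 'grip_width': 91.40990791447788}
scene 478.49514739571345 250.54953123253026 184.39065714075468 [[ 0.15081759  0.98846309  0.01395602]
 [ 0.74583664 -0.10450962 -0.65787951]
 [-0.64883107  0.10962872 -0.75299388]] [ -94.36863786 -348.68549128 1662.79962808] 1
top 350.8871377968817 255.68239569688805 187.17603757583132 [[-0.01543936 -0.99982531  0.01053461]
 [-0.99518699  0.01434635 -0.09693836]
 [ 0.0967703  -0.01198057 -0.99523463]] [  40.51414164  516.75156849 1202.29838959] 2
```

View pics/scene0.png

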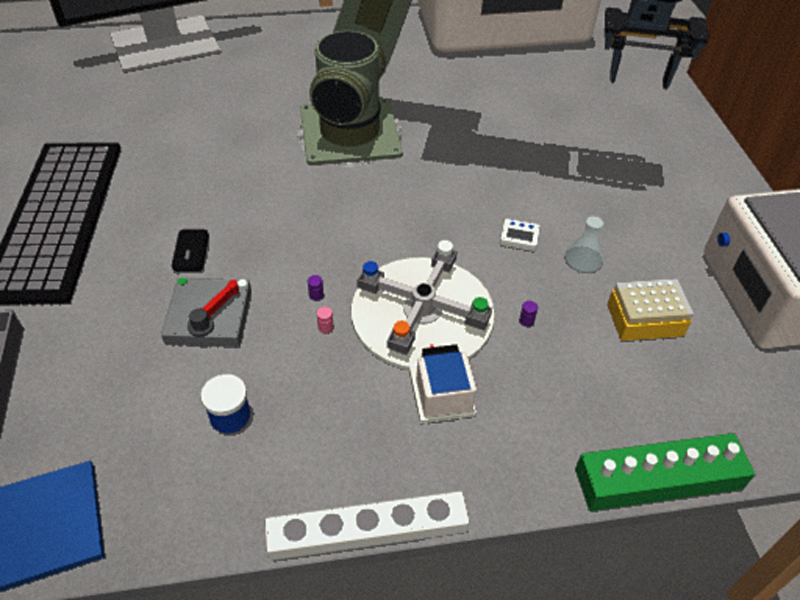

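View pics/top0.png

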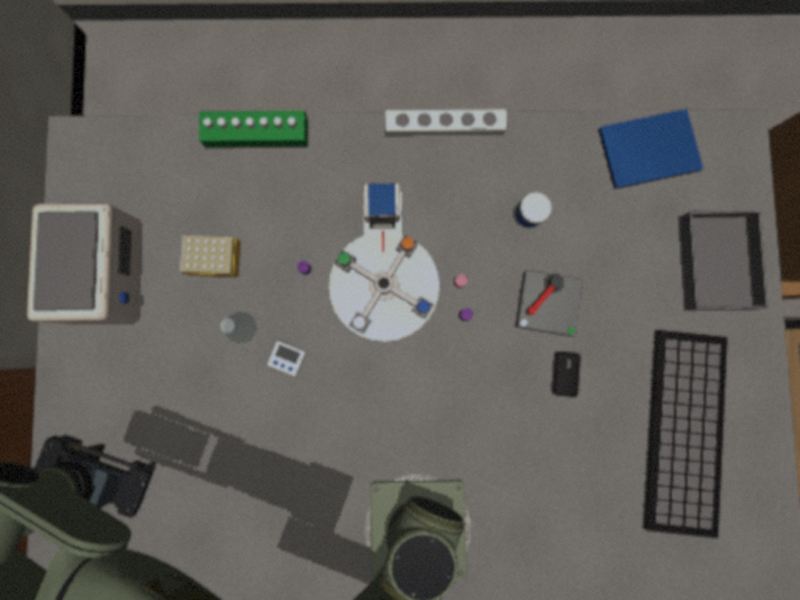

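The top view (800×600) shows the carousel hub at about (384,283). The reader head is at (382,205) and the red line at (383,240). The orange vial at (408,243) sits about 30° clockwise of the line. The shutter box is at (549,303), with its lever near the white dot. Next I'll measure these.

```bash
cat > h.py <<'E'
import numpy as np, cv2
def ray(p,uv):
    d=np.array([(uv[0]-p["cx"])/p["fx"],(uv[1]-p["cy"])/p["fy"],1.])
    R=np.array(p["R"]);return -R.T@np.array(p["t"]), R.T@d
def atz(p,uv,z):
    c,d=ray(p,uv);return c+d*(z-c[2])/d[2]
def tri(ps,uvs):
    A=np.zeros((3,3));b=np.zeros(3)
    for p,u in zip(ps,uvs):
        c,d=ray(p,u);d/=np.linalg.norm(d);M=np.eye(3)-np.outer(d,d);A+=M;b+=M@c
    return np.linalg.solve(A,b)
def proj(p,X):
    q=np.array(p["R"])@X+np.array(p["t"]);return [p["fx"]*q[0]/q[2]+p["cx"],p["fy"]*q[1]/q[2]+p["cy"]]
E
python3 - <<'E'
from station import tip_of,trace
import pickle
from h import *
d=pickle.load(open("p0.pkl","rb"))
Z=dict(hub_top=68,lens_hood=51,reading_spot=38,reader=0,carousel=0,shutter_box=0,shutter_pivot=50,shutter_tip=50,vial_orange=38,vial_white=38,vial_blue=38,vial_green=38,tub=0,mouse=0,timer=0,flask=0)
for n,z in Z.items():
    uv={}
    for c in("scene","top"):
        r=tip_of(n,d[c])
        for k in r[:2]: print(n,c,round(k["score"],2),np.round(k["position"],1),np.round(atz(d[c],k["position"],z),1))
        if r: uv[c]=r[0]["position"]
    if len(uv)==2: print("   tri",np.round(tri([d["scene"],d["top"]],[uv["scene"],uv["top"]]),1))
E
```

```text
hub_top top 0.61 [242.4 182.6] [529.3  77.9  68. ]
lens_hood scene 0.82 [281.7 227.1] [666.2  72.1  51. ]
lens_hood top 0.89 [242.5 141.4] [674.8  76.3  51. ]
lens_hood top 0.74 [352.8 194.3] [ 485.4 -299.2   51. ]
   tri [672.3  73.3  59.1]
reading_spot top 0.79 [244.  152.9] [636.9  71.9  38. ]
reading_spot top 0.32 [359.7 176.6] [ 547.8 -329.7   38. ]
reader scene 0.93 [271.5 198.7] [530.9  73.2   0. ]
reader top 0.88 [245.6 183.6] [533.1  68.3   0. ]
   tri [533.2  70.4   3.2]
carousel scene 0.6 [270.8 199. ] [531.7  71.1   0. ]
carousel top 0.65 [242.3 182.5] [537.2  80.    0. ]
carousel top 0.32 [221.2 167.2] [593.4 155.    0. ]
   tri [535.8  75.1   4.2]
shutter_box scene 0.59 [134.3 204.1] [ 497.4 -301.7    0. ]
shutter_box top 0.88 [351.8 190.7] [ 502.1 -311.     0. ]
   tri [ 501.9 -304.6    7.1]
shutter_pivot scene 0.65 [127.2 202.4] [ 530.9 -311.3   50. ]
shutter_pivot scene 0.46 [307.9 206. ] [608.6 153.1  50. ]
shutter_pivot top 0.69 [353.6 179.5] [ 536.5 -304.4   50. ]
shutter_pivot top 0.64 [227.9 207.2] [447.8 128.7  50. ]
   tri [ 535.8 -306.9   54.4]
shutter_tip sc
[... 941 characters left out ...]
l_green top 0.46 [220.2 167.8] [585.4 155.2  38. ]
   tri [572.6 207.1   9. ]
tub scene 0.55 [146.2 268.4] [ 706.  -271.5    0. ]
tub top 0.79 [338.4 136. ] [ 702.  -270.6    0. ]
tub top 0.74 [341.2 198.2] [ 475.8 -271.9    0. ]
   tri [ 703.1 -272.    -4.7]
mouse scene 0.68 [121.7 161. ] [ 327.3 -339.5    0. ]
mouse top 0.86 [360.8 238.2] [ 333.4 -335.7    0. ]
   tri [ 333.5 -336.3    5.3]
timer scene 0.72 [333.3 151.6] [375.1 292.2   0. ]
timer top 0.87 [183.7 228. ] [379.  288.2   0. ]
timer top 0.21 [340.4 136.2] [ 701.1 -277.8    0. ]
   tri [379.4 288.8   4.5]
flask scene 0.6 [372.6 165.1] [446.  392.9   0. ]
flask top 0.73 [153.4 209.8] [444.6 395.3   0. ]
   tri [444.4 394.9  -1.8]
```

```bash
cat >> h.py <<'E'
from scipy.spatial.transform import Rotation as Ro
def plan(o,target,yaw_y=None):
    """world target (mm) & direction angle (deg) of tool y, tool down -> tool-frame shift m and turn deg"""
    R=Ro.from_rotvec(o["tcp_rot"]); 
    s=R.inv().apply(np.array(target)-o["tool_pos"])/1000
    rv=None
    if yaw_y is not None:
        a=np.radians(yaw_y);y=np.array([np.cos(a),np.sin(a),0]);z=np.array([0,0,-1.]);x=np.cross(y,z)
        rv=(R.inv()*Ro.from_matrix(np.c_[x,y,z])).as_rotvec(degrees=True)
    return np.round(s,4),None if rv is None else np.round(rv,2)
E
python3 - <<'E'
from station import env,cams
from h import *
import pickle
p=cams.camera("wrist");cv2.imwrite("pics/w0.png",p["color"][:,:,::-1])
R=np.array(p["R"]);print("cam pos",-R.T@np.array(p["t"]),"fwd",R[2],p["fx"])
o=env.observe();print(plan(o,[410,60,260],0))
d=pickle.load(open("p0.pkl","rb"))["top"]
hsv=cv2.cvtColor(d["color"],cv2.COLOR_RGB2HSV)
for n,lo,hi in(("orange",(8,150,120),(20,255,255)),("red",(0,130,90),(6,255,255)),("green",(50,120,60),(80,255,255)),("blue",(100,150,80),(125,255,255))):
    m=cv2.inRange(hsv,lo,hi);k,_,st,c=cv2.connectedComponentsWithStats(m)
    for i in range(1,k):
        if st[i,4]>5: print(n,st[i,4],c[i].round(1),atz(d,c[i],14 if n=="red" else 80).round(1))
E
```

```text
cam pos [128.9382083  564.42386925 385.05233257] fwd [ 0.23971195 -0.08681409 -0.96695475] 277.3013441203178
(array([-0.3648, -0.3785, -0.0856]), array([ 1.000e-02, -1.000e-02,  7.002e+01]))
orange 35 [260.4 155.3] [619.6  15.9  80. ]
red 90 [345.9 191.4] [ 498.8 -285.8   14. ]
green 964 [162.1  81.6] [880.4 348.8  80. ]
green 30 [219.6 165.2] [587.9 153.5  80. ]
green 7 [365.  211.3] [ 426.1 -329.1   80. ]
blue 2147 [416.3  94.6] [ 824.2 -524.7   80. ]
blue 253 [244. 127.] [717.8  69.8  80. ]
blue 13 [ 78.2 190. ] [511.  622.8  80. ]
blue 22 [271.  195.5] [483.3 -17.   80. ]
```

View pics/w0.png

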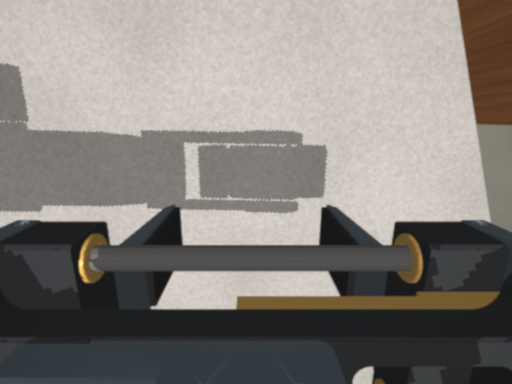

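Run:
```python
from station import env
from h import *
print(plan(env.observe(),[500,-30,300],0))
```

```text
(array([-0.4802, -0.4323, -0.1256]), array([ 1.000e-02, -1.000e-02,  7.002e+01]))
```

Call:
jog_arm(
  moves=[
    {"tx": -0.03, "ty": -0.027, "tz": -0.008, "rz": 5, "fingers": 0},
    {"tx": -0.06, "ty": -0.054, "tz": -0.016, "rz": 10, "fingers": 0},
    {"tx": -0.09, "ty": -0.081, "tz": -0.024, "rz": 15, "fingers": 0},
    {"tx": -0.12, "ty": -0.108, "tz": -0.032, "rz": 20, "fingers": 0},
    {"tx": -0.15, "ty": -0.135, "tz": -0.04, "rz": 25, "fingers": 0},
    {"tx": -0.18, "ty": -0.162, "tz": -0.048, "rz": 30, "fingers": 0},
    {"tx": -0.21, "ty": -0.189, "tz": -0.056, "rz": 35, "fingers": 0},
    {"tx": -0.24, "ty": -0.216, "tz": -0.064, "rz": 40, "fingers": 0},
    {"tx": -0.27, "ty": -0.243, "tz": -0.072, "rz": 45, "fingers": 0},
    {"tx": -0.3, "ty": -0.27, "tz": -0.08, "rz": 50, "fingers": 0},
  ],
  newtons=10,
)

```text
schema error: expected keys tx, ty, tz, rx, ry, rz, fingers
```

Run:
```python
from station import env
from h import *
print(plan(env.observe(),[500,-30,300],0))
```

```text
(array([-0.4802, -0.4323, -0.1256]), array([ 1.000e-02, -1.000e-02,  7.002e+01]))
```

Call:
jog_arm(
  moves=[
    {"tx": -0.03, "ty": -0.027, "tz": -0.008, "rx": 0, "ry": 0, "rz": 5, "fingers": 0},
    {"tx": -0.06, "ty": -0.054, "tz": -0.016, "rx": 0, "ry": 0, "rz": 10, "fingers": 0},
    {"tx": -0.09, "ty": -0.081, "tz": -0.024, "rx": 0, "ry": 0, "rz": 15, "fingers": 0},
    {"tx": -0.12, "ty": -0.108, "tz": -0.032, "rx": 0, "ry": 0, "rz": 20, "fingers": 0},
    {"tx": -0.15, "ty": -0.135, "tz": -0.04, "rx": 0, "ry": 0, "rz": 25, "fingers": 0},
    {"tx": -0.18, "ty": -0.162, "tz": -0.048, "rx": 0, "ry": 0, "rz": 30, "fingers": 0},
    {"tx": -0.21, "ty": -0.189, "tz": -0.056, "rx": 0, "ry": 0, "rz": 35, "fingers": 0},
    {"tx": -0.24, "ty": -0.216, "tz": -0.064, "rx": 0, "ry": 0, "rz": 40, "fingers": 0},
    {"tx": -0.27, "ty": -0.243, "tz": -0.072, "rx": 0, "ry": 0, "rz": 45, "fingers": 0},
    {"tx": -0.3, "ty": -0.27, "tz": -0.08, "rx": 0, "ry": 0, "rz": 50, "fingers": 0},
  ],
  newtons=10,
)

```text
time_s: 2.58
tool_pos: [386.6, 182.3, 255.2]
tcp_rot: [1.807, 2.57, 0.001]
ft_force: [0.4, 0.3, -0.1]
grip_width: 27.5
```

Run:
```python
from station import env
from h import *
print(plan(env.observe(),[500,-30,300],0))
```

```text
(array([-0.2381,  0.0349, -0.0448]), array([ 0.06, -0.02, 19.78]))
```

Call:
jog_arm(
  moves=[
    {"tx": -0.03, "ty": 0.004, "tz": -0.006, "rx": 0, "ry": 0, "rz": 5, "fingers": 0},
    {"tx": -0.065, "ty": 0.009, "tz": -0.012, "rx": 0, "ry": 0, "rz": 10, "fingers": 0},
    {"tx": -0.1, "ty": 0.014, "tz": -0.018, "rx": 0, "ry": 0, "rz": 15, "fingers": 0},
    {"tx": -0.14, "ty": 0.02, "tz": -0.026, "rx": 0, "ry": 0, "rz": 19.8, "fingers": 0},
    {"tx": -0.175, "ty": 0.026, "tz": -0.034, "rx": 0, "ry": 0, "rz": 19.8, "fingers": 0},
    {"tx": -0.21, "ty": 0.031, "tz": -0.04, "rx": 0, "ry": 0, "rz": 19.8, "fingers": 0},
    {"tx": -0.238, "ty": 0.035, "tz": -0.045, "rx": 0, "ry": 0, "rz": 19.8, "fingers": 0},
    {"tx": -0.238, "ty": 0.035, "tz": -0.045, "rx": 0, "ry": 0, "rz": 19.8, "fingers": 0},
    {"tx": -0.238, "ty": 0.035, "tz": -0.045, "rx": 0, "ry": 0, "rz": 19.8, "fingers": 0},
  ],
)

```text
time_s: 3.33
tool_pos: [500.9, -28.6, 299.2]
tcp_rot: [-2.22, -2.222, -0.0]
ft_force: [0.6, 0.9, 0.0]
grip_width: 0.4
```

Run:
```python
from station import env,cams
from h import *
import pickle
p=cams.camera("wrist");cv2.imwrite("pics/w1.png",cv2.resize(p["color"][:,:,::-1],(800,600),interpolation=cv2.INTER_CUBIC))
pickle.dump(p,open("w1.pkl","wb"))
print(env.observe()["tool_pos"],env.observe()["grip_width"])
```

```text
[500.28650129 -27.59456955 299.14469898] 0.4149121088335445
```

View pics/w1.png

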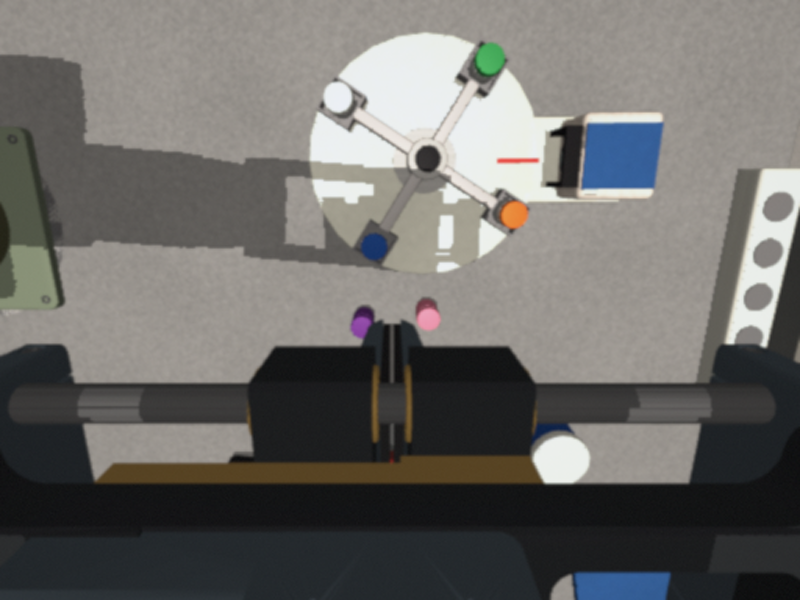

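The closed-finger wrist view (800×600) shows the whole carousel. The hub is at (428,158) and the red line runs from (498,160) to (538,160). The orange vial is at (513,214), white at (338,98), green at (489,58) and blue at (374,245).

```bash
cat >> h.py <<'E'
def blobs(p,lo,hi,box=None,mn=15):
    hsv=cv2.cvtColor(np.ascontiguousarray(p["color"]),cv2.COLOR_RGB2HSV);m=cv2.inRange(hsv,lo,hi)
    if box is not None:
        k=np.zeros_like(m);k[box[1]:box[3],box[0]:box[2]]=255;m&=k
    n,l,st,c=cv2.connectedComponentsWithStats(m)
    return [(st[i,4],c[i],l==i) for i in range(1,n) if st[i,4]>=mn]
C=dict(orange=((8,150,120),(20,255,255)),green=((50,120,60),(80,255,255)),blue=((100,150,60),(125,255,255)),red=((0,100,90),(7,255,255)))
E
python3 - <<'E'
from h import *
import pickle
p=pickle.load(open("w1.pkl","rb"))
P={}
for n in C:
    for a,c,m in blobs(p,*C[n],box=(190,0,480,190)):
        z=14 if n=="red" else 80
        X=atz(p,c,z);print(n,a,c.round(1),X.round(1))
        if n=="red":
            ys,xs=np.nonzero(m);W=np.array([atz(p,(x,y),14)[:2] for x,y in zip(xs,ys)])
            vx,vy,x0,y0=cv2.fitLine(W.astype(np.float32),cv2.DIST_L2,0,.01,.01).ravel();print("line",np.degrees(np.arctan2(vy,vx)),x0,y0, W.min(0),W.max(0))
# plate: white bright region
g=cv2.cvtColor(p["color"],cv2.COLOR_RGB2GRAY)
hc=[(a,c,m) for a,c,m in blobs(p,(0,0,0),(180,255,60),box=(255,85,295,120))]
for a,c,m in hc: print("hubcap",a,c,atz(p,c,68).round(1))
from station import tip_of
E
```

```text
orange 240 [328.3 137. ] [619.4  14.1  80. ]
green 296 [312.9  37.8] [587.9 150.7  80. ]
blue 1813 [397.2  99.3] [717.1  68.8  80. ]
blue 195 [239.  157.5] [483.  -17.4  80. ]
red 53 [330.8 102.5] [637.6  67.6  14. ]
line 0.1618211 637.6179 67.63927 [615.81258335  66.78666728] [660.13935348  68.46196109]
hubcap 171 [273.42105263 101.37426901] [535.5  66.4  68. ]
```

```bash
cat >> h.py <<'E'
AX=np.array([535.5,66.5])
def fin(th,gap,u=50,half=13.5,z=38):
    t=np.radians(th);d=np.array([np.cos(t),np.sin(t)]);n=np.array([-d[1],d[0]])
    return np.r_[AX+u*d-(6+half+gap)*n,z], th+90
E
python3 - <<'E'
from station import env
from h import *
o=env.observe()
for z in (110,38):
    X,y=fin(-121.9,15,z=z);print(X,y,plan(o,X,y))
E
```

```text
[479.78856004  42.28253817 110.        ] -31.900000000000006 (array([ 0.0698, -0.0201,  0.1892]), array([-6.000e-02, -3.000e-02,  3.205e+01]))
[479.78856004  42.28253817  38.        ] -31.900000000000006 (array([ 0.0697, -0.0201,  0.2612]), array([-6.000e-02, -3.000e-02,  3.205e+01]))
```

Call:
jog_arm(
  moves=[
    {"tx": 0.014, "ty": -0.004, "tz": 0.035, "rx": 0, "ry": 0, "rz": 6.4, "fingers": 0},
    {"tx": 0.028, "ty": -0.008, "tz": 0.07, "rx": 0, "ry": 0, "rz": 12.8, "fingers": 0},
    {"tx": 0.042, "ty": -0.012, "tz": 0.105, "rx": 0, "ry": 0, "rz": 19.2, "fingers": 0},
    {"tx": 0.056, "ty": -0.016, "tz": 0.14, "rx": 0, "ry": 0, "rz": 25.6, "fingers": 0},
    {"tx": 0.07, "ty": -0.02, "tz": 0.17, "rx": 0, "ry": 0, "rz": 32, "fingers": 0},
    {"tx": 0.07, "ty": -0.02, "tz": 0.19, "rx": 0, "ry": 0, "rz": 32, "fingers": 0},
    {"tx": 0.07, "ty": -0.02, "tz": 0.19, "rx": 0, "ry": 0, "rz": 32, "fingers": 0},
    {"tx": 0.07, "ty": -0.02, "tz": 0.19, "rx": 0, "ry": 0, "rz": 32, "fingers": 0},
  ],
)

```text
time_s: 4.05
tool_pos: [479.3, 43.4, 109.3]
tcp_rot: [-2.742, -1.531, 0.002]
ft_force: [0.7, -0.6, 1.2]
grip_width: 0.5
```

Run:
```python
from station import env,cams
from h import *
o=env.observe();print(o["tool_pos"])
X,y=fin(-121.9,15,z=38);print(plan(o,X,y))
p=cams.camera("wrist");cv2.imwrite("pics/w2.png",p["color"][:,:,::-1])
```

```text
[479.25611121  43.4098357  109.26745513]
(array([-0.0006,  0.0012,  0.0713]), array([-0.09,  0.05,  0.25]))
```

View pics/w2.png

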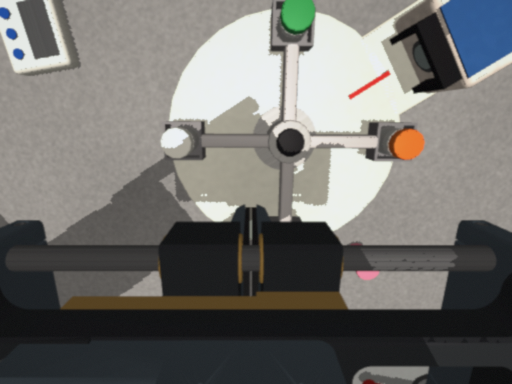

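The arms line up with the tool axes. The fingertips at about (250,210) are between the white and blue arms, clear of the blue arm at (287,190). I'll descend.

Call:
jog_arm(
  moves=[
    {"tx": 0, "ty": 0, "tz": 0.025, "rx": 0, "ry": 0, "rz": 0, "fingers": 0},
    {"tx": 0, "ty": 0, "tz": 0.05, "rx": 0, "ry": 0, "rz": 0, "fingers": 0},
    {"tx": 0, "ty": 0, "tz": 0.071, "rx": 0, "ry": 0, "rz": 0, "fingers": 0},
    {"tx": 0, "ty": 0, "tz": 0.071, "rx": 0, "ry": 0, "rz": 0, "fingers": 0},
  ],
)

```text
time_s: 4.43
tool_pos: [478.8, 42.2, 37.1]
tcp_rot: [-2.743, -1.527, 0.005]
ft_force: [-0.2, -0.6, -0.4]
grip_width: 0.4
```

Run:
```python
from station import env,cams
from h import *
o=env.observe();print(o["tool_pos"],o["ft_force"])
for i in range(1,11):
    th=-121.9+ (0 if i<=2 else (i-2)*3.6); X,y=fin(th,15-7.5*min(i,2));
    print(X.round(1),plan(o,X,y))
```

```text
[478.84974877  42.22134748  37.12070645] [-0.24180899 -0.57723981 -0.39913034]
[486.2  38.3  38. ] (array([ 0.0005,  0.0083, -0.0009]), array([-0.17,  0.12,  0.11]))
[492.5  34.4  38. ] (array([ 0.0005,  0.0158, -0.0009]), array([-0.17,  0.12,  0.11]))
[494.6  31.7  38. ] (array([-0.0006,  0.0189, -0.0009]), array([-0.18,  0.11, -3.49]))
[496.9  29.2  38. ] (array([-0.0015,  0.0222, -0.0009]), array([-0.18,  0.11, -7.09]))
[499.3  26.9  38. ] (array([-0.0023,  0.0255, -0.001 ]), array([ -0.18,   0.1 , -10.69]))
[501.9  24.7  38. ] (array([-0.0028,  0.0288, -0.001 ]), array([ -0.19,   0.09, -14.29]))
[504.6  22.6  38. ] (array([-0.0031,  0.0322, -0.001 ]), array([ -0.19,   0.09, -17.89]))
[507.4  20.8  38. ] (array([-0.0032,  0.0355, -0.001 ]), array([ -0.19,   0.08, -21.49]))
[510.3  19.1  38. ] (array([-0.0031,  0.0389, -0.001 ]), array([ -0.2 ,   0.08, -25.09]))
[513.3  17.6  38. ] (array([-0.0027,  0.0423, -0.001 ]), array([ -0.2 ,   0.07, -28.69]))
```

Call:
jog_arm(
  moves=[
    {"tx": 0, "ty": 0.004, "tz": 0, "rx": 0, "ry": 0, "rz": 0, "fingers": 0},
    {"tx": 0, "ty": 0.008, "tz": 0, "rx": 0, "ry": 0, "rz": 0, "fingers": 0},
    {"tx": 0, "ty": 0.012, "tz": 0, "rx": 0, "ry": 0, "rz": 0, "fingers": 0},
    {"tx": 0, "ty": 0.015, "tz": 0, "rx": 0, "ry": 0, "rz": 0, "fingers": 0},
    {"tx": -0.0003, "ty": 0.017, "tz": 0, "rx": 0, "ry": 0, "rz": -1.8, "fingers": 0},
    {"tx": -0.0006, "ty": 0.019, "tz": 0, "rx": 0, "ry": 0, "rz": -3.5, "fingers": 0},
    {"tx": -0.001, "ty": 0.0205, "tz": 0, "rx": 0, "ry": 0, "rz": -5.3, "fingers": 0},
    {"tx": -0.0015, "ty": 0.0222, "tz": 0, "rx": 0, "ry": 0, "rz": -7.1, "fingers": 0},
    {"tx": -0.0019, "ty": 0.0239, "tz": 0, "rx": 0, "ry": 0, "rz": -8.9, "fingers": 0},
    {"tx": -0.0023, "ty": 0.0255, "tz": 0, "rx": 0, "ry": 0, "rz": -10.7, "fingers": 0},
  ],
)

```text
time_s: 5.27
tool_pos: [501.8, 26.8, 39.4]
tcp_rot: [2.588, 1.779, 0.003]
ft_force: [0.8, 0.5, 0.2]
grip_width: 0.3
```

```bash
cat > chk.py <<'E'
from station import env,cams
from h import *
import sys
def chk(name):
    o=env.observe();print(o["time_s"],o["tool_pos"].round(1),o["ft_force"].round(1))
    p=cams.camera("wrist");cv2.imwrite(f"pics/{name}.png",p["color"][:,:,::-1])
    for n in ("orange","green"):
        for a,c,m in blobs(p,*C[n],mn=60):
            X=atz(p,c,80)
            r=np.hypot(*(X[:2]-AX))
            if 80<r<125: print(n,a,X.round(1),"ang",np.degrees(np.arctan2(*(X[:2]-AX)[::-1])).round(1),"r",r.round(1))
    return o,p
if __name__=="__main__": chk(sys.argv[1])
E
python3 - <<'E'
from chk import *
o,p=chk("w3")
for th in np.arange(-110,-89,2): 
    X,y=fin(th,0);print(th,X.round(1),plan(o,X,y))
E
```

```text
5.2667 [501.8  26.8  39.4] [0.8 0.5 0.2]
orange 1303 [620.   14.6  80. ] ang -31.5 r 99.2
-110 [500.1  26.2  38. ] (array([-0.0011, -0.0014,  0.0014]), array([ 0.1 , -0.04, -1.01]))
-108 [501.5  25.   38. ] (array([-0.0018,  0.0004,  0.0014]), array([ 0.1 , -0.04, -3.01]))
-106 [503.   23.8  38. ] (array([-0.0023,  0.0022,  0.0014]), array([ 0.1 , -0.04, -5.01]))
-104 [504.5  22.7  38. ] (array([-0.0028,  0.004 ,  0.0014]), array([ 0.1 , -0.04, -7.01]))
-102 [506.   21.6  38. ] (array([-0.0032,  0.0058,  0.0014]), array([ 0.1 , -0.04, -9.01]))
-100 [507.6  20.6  38. ] (array([-0.0036,  0.0076,  0.0014]), array([  0.11,  -0.04, -11.01]))
-98 [509.2  19.7  38. ] (array([-0.0039,  0.0095,  0.0014]), array([  0.11,  -0.03, -13.01]))
-96 [510.9  18.8  38. ] (array([-0.0042,  0.0113,  0.0014]), array([  0.11,  -0.03, -15.01]))
-94 [512.6  18.   38. ] (array([-0.0043,  0.0132,  0.0014]), array([  0.11,  -0.03, -17.01]))
-92 [514.3  17.2  38. ] (array([-0.0044,  0.0151,  0.0014]), array([  0.11,  -0.03, -19.01]))
-90 [516.   16.5  38. ] (array([-0.0045,  0.0169,  0.0014]), array([  0.11,  -0.03, -21.01]))
```

View pics/w3.png

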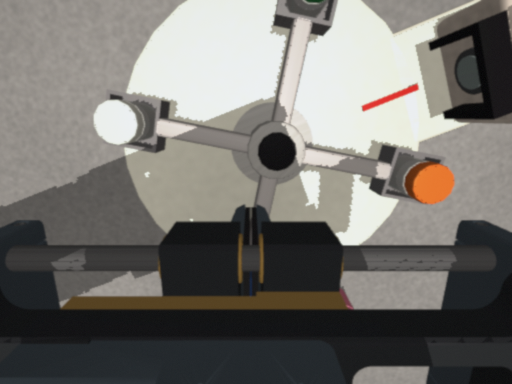

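The orange vial is still at −31.5°, so the carousel hasn't moved. The fingertips must be slimmer than I assumed. I'll continue with a thinner half-width.

Run:
```python
from chk import *
o=env.observe()
for th in np.arange(-112,-93,2): 
    X,y=fin(th,0,half=8);print(th,X.round(1),plan(o,X,y))
```

```text
-112 [503.8  25.4  38. ] (array([-0.0005,  0.0021,  0.0014]), array([ 0.12, -0.05,  1.04]))
-110 [505.2  24.3  38. ] (array([-0.001 ,  0.0038,  0.0014]), array([ 0.12, -0.05, -0.96]))
-108 [506.7  23.3  38. ] (array([-0.0015,  0.0056,  0.0014]), array([ 0.12, -0.04, -2.96]))
-106 [508.3  22.3  38. ] (array([-0.0018,  0.0073,  0.0014]), array([ 0.12, -0.04, -4.96]))
-104 [509.8  21.4  38. ] (array([-0.0021,  0.0091,  0.0014]), array([ 0.12, -0.04, -6.96]))
-102 [511.4  20.5  38. ] (array([-0.0024,  0.0109,  0.0014]), array([ 0.12, -0.04, -8.96]))
-100 [513.   19.7  38. ] (array([-0.0025,  0.0127,  0.0014]), array([  0.13,  -0.04, -10.96]))
-98 [514.7  18.9  38. ] (array([-0.0027,  0.0145,  0.0014]), array([  0.13,  -0.03, -12.96]))
-96 [516.4  18.2  38. ] (array([-0.0027,  0.0163,  0.0014]), array([  0.13,  -0.03, -14.96]))
-94 [518.   17.6  38. ] (array([-0.0027,  0.0182,  0.0014]), array([  0.13,  -0.03, -16.96]))
```

Call:
jog_arm(
  moves=[
    {"tx": -0.0005, "ty": 0.002, "tz": 0.001, "rx": 0, "ry": 0, "rz": 0, "fingers": 0},
    {"tx": -0.001, "ty": 0.004, "tz": 0.001, "rx": 0, "ry": 0, "rz": -1, "fingers": 0},
    {"tx": -0.0015, "ty": 0.0056, "tz": 0.001, "rx": 0, "ry": 0, "rz": -3, "fingers": 0},
    {"tx": -0.0018, "ty": 0.0073, "tz": 0.001, "rx": 0, "ry": 0, "rz": -5, "fingers": 0},
    {"tx": -0.0021, "ty": 0.0091, "tz": 0.001, "rx": 0, "ry": 0, "rz": -7, "fingers": 0},
    {"tx": -0.0024, "ty": 0.0109, "tz": 0.001, "rx": 0, "ry": 0, "rz": -9, "fingers": 0},
    {"tx": -0.0025, "ty": 0.0127, "tz": 0.001, "rx": 0, "ry": 0, "rz": -11, "fingers": 0},
    {"tx": -0.0025, "ty": 0.0127, "tz": 0.001, "rx": 0, "ry": 0, "rz": -11, "fingers": 0},
  ],
)

```text
time_s: 5.98
tool_pos: [512.4, 19.9, 37.7]
tcp_rot: [2.407, 2.018, 0.001]
ft_force: [-0.1, -0.4, -0.2]
grip_width: 0.6
```

Run:
```python
from chk import *
o,p=chk("w4")
for h in (8,6): 
  for th in (-96,-93,-90): 
    X,y=fin(th,0,half=h);print(h,th,X.round(1),plan(o,X,y))
```

```text
5.9833 [512.4  19.9  37.7] [-0.1 -0.4 -0.2]
orange 1234 [620.   14.6  80. ] ang -31.6 r 99.1
green 138 [585.9 139.5  80. ] ang 55.4 r 88.7
8 -96 [516.4  18.2  38. ] (array([-0.001 ,  0.0042, -0.0003]), array([ 0.05, -0.01, -4.06]))
8 -93 [518.9  17.3  38. ] (array([-0.0015,  0.0069, -0.0003]), array([ 0.05, -0.01, -7.06]))
8 -90 [521.5  16.5  38. ] (array([-0.0018,  0.0096, -0.0003]), array([ 5.000e-02, -1.000e-02, -1.006e+01]))
6 -96 [518.3  18.   38. ] (array([-0.0008,  0.0062, -0.0003]), array([ 0.05, -0.01, -4.06]))
6 -93 [520.9  17.2  38. ] (array([-0.0012,  0.0089, -0.0003]), array([ 0.05, -0.01, -7.06]))
6 -90 [523.5  16.5  38. ] (array([-0.0014,  0.0116, -0.0003]), array([ 5.000e-02, -1.000e-02, -1.006e+01]))
```

View pics/w4.png

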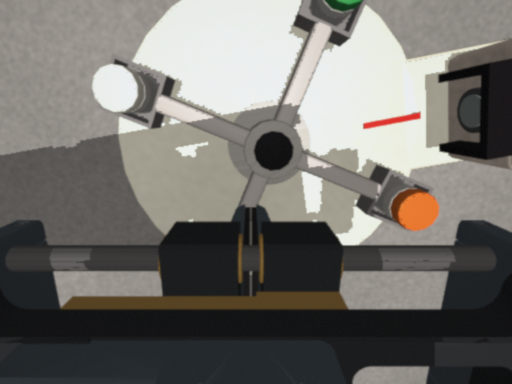

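The carousel still hasn't moved and there's no force, although by my numbers the tip should be on the arm. I'll check from the scene camera and project the TCP into the pictures.

Run:
```python
from chk import *
o=env.observe();p=cams.camera("wrist");s=cams.camera("scene");t=cams.camera("top")
for q,n in((p,"wrist"),(s,"scene"),(t,"top")):
    print(n,"tcp",np.round(proj(q,o["tool_pos"]),1),"arm pt r=52",np.round(proj(q,np.array([*(AX+52*np.array([-.5225,-.853])),56])),1),"hub",np.round(proj(q,np.array([*AX,68])),1))
def crop(q,c,w,name):
    x,y=int(c[0]),int(c[1]);i=q["color"][max(0,y-w):y+w,max(0,x-w):x+w,::-1];cv2.imwrite(name,cv2.resize(i,None,fx=580/(2*w),fy=580/(2*w),interpolation=cv2.INTER_CUBIC))
crop(s,proj(s,o["tool_pos"]),70,"pics/s5.png")
crop(t,proj(t,o["tool_pos"]),70,"pics/t5.png")
import pickle;pickle.dump(dict(w=p,s=s,t=t),open("p5.pkl","wb"))
```

```text
wrist tcp [250.4 209.6] arm pt r=52 [244.9 215.8] hub [273.4 151.6]
scene tcp [251.7 186.7] arm pt r=52 [252.4 181.2] hub [270.5 184. ]
top tcp [259.4 188.3] arm pt r=52 [258.9 188.9] hub [245.8 180.7]
```

View pics/s5.png

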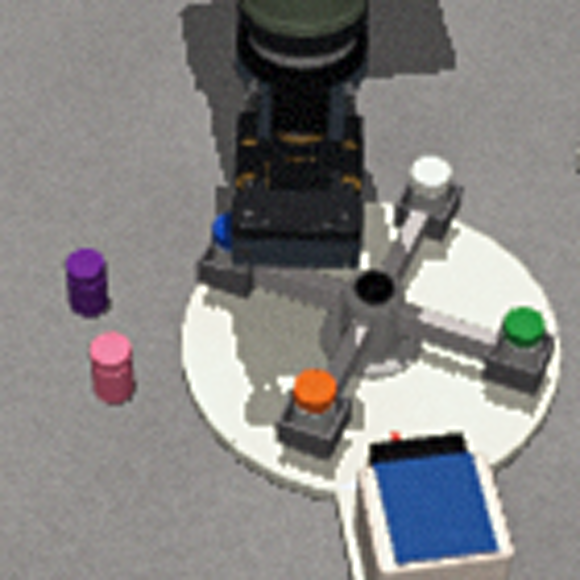

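View pics/t5.png

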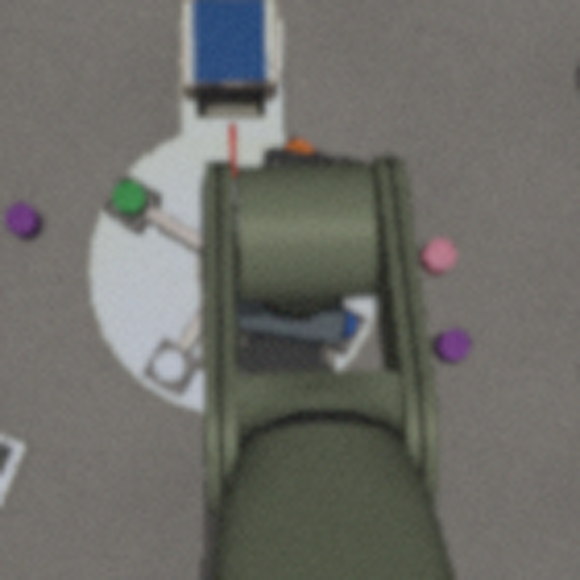

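Run:
```python
from h import *
import pickle
p=pickle.load(open("p5.pkl","rb"))["w"]
i=p["color"][120:250,170:340,::-1].astype(float)
i=(255*(i/255)**0.5).astype(np.uint8)
cv2.imwrite("pics/w5z.png",cv2.resize(i,None,fx=4.5,fy=4.5,interpolation=cv2.INTER_CUBIC))
```

```text
(no output)
```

View pics/w5z.png

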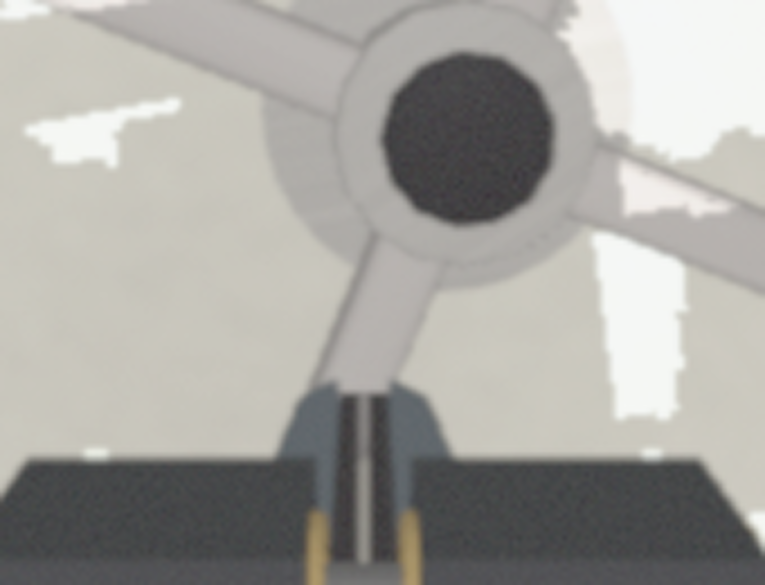

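Run:
```python
from h import *
import pickle
from station import env
o=env.observe();p=pickle.load(open("p5.pkl","rb"))["w"];R=Ro.from_rotvec(o["tcp_rot"])
z=lambda q:np.round([(q[0]-170)*4.5,(q[1]-120)*4.5],0)
for dx in(0,8,16):
  for h in(0,10,18.3,25,40):
    print(dx,h,[z(proj(p,o["tool_pos"]+R.apply([dx,dy,-h]))) for dy in(-13,-6,0,6,13)])
print(p["color"].shape, o["joints"],o["tau"])
w=pickle.load(open("w1.pkl","rb"));
```

```text
0 0 [array([286., 403.]), array([326., 403.]), array([360., 403.]), array([393., 403.]), array([433., 403.])]
0 10 [array([283., 422.]), array([324., 422.]), array([359., 422.]), array([395., 422.]), array([436., 422.])]
0 18.3 [array([280., 439.]), array([323., 439.]), array([359., 439.]), array([396., 439.]), array([439., 439.])]
0 25 [array([277., 454.]), array([321., 454.]), array([359., 454.]), array([397., 454.]), array([441., 454.])]
0 40 [array([271., 490.]), array([318., 490.]), array([359., 490.]), array([400., 490.]), array([448., 490.])]
8 0 [array([286., 360.]), array([325., 360.]), array([359., 360.]), array([394., 360.]), array([433., 360.])]
8 10 [array([282., 377.]), array([324., 377.]), array([359., 377.]), array([395., 377.]), array([437., 377.])]
8 18.3 [array([279., 392.]), array([322., 392.]), array([359., 392.]), array([396., 392.]), array([440., 392.])]
8 25 [array([276., 406.]), array([321., 406.]), array([359., 406.]), array([397., 406.]), array([442., 406.])]
8 40 [array([269., 439.]), array([318., 439.]), array([359., 439.]), array([400., 439.]), array([449., 439.])]
16 0 [array([285., 316.]), array([325., 316.]), array([359., 316.]), array([394., 316.]), array([434., 316.])]
16 10 [array([281., 331.]), array([323., 331.]), array([359., 331.]), array([395., 331.]), array([437., 331.])]
16 18.3 [array([278., 345.]), array([322., 345.]), array([359., 345.]), array([397., 345.]), array([440., 345.])]
16 25 [array([275., 357.]), array([321., 357.]), array([359., 357.]), array([398., 357.]), array([443., 357.])]
16 40 [array([268., 387.]), array([317., 387.]), array([359., 387.]), array([401., 387.]), array([450., 387.])]
(384, 512, 3) [1.67676256e-02 3.52961939e-01 1.90162258e+00 1.35449123e-04
 8.86963161e-01 1.93312433e-01] [-2.97884492e-02 -3.81501353e+01 -1.84061819e+01  6.33022632e-02
  1.63298316e-02  3.11051925e-03]
```

Run:
```python
from h import *
import pickle
w=pickle.load(open("w1.pkl","rb"))
R=np.array(w["R"]);c=-R.T@np.array(w["t"]);tcp=np.array([500.3,-27.6,299.1])
for dx in(0,8,16):print(dx,[np.round(np.array(proj(w,tcp+np.array([dy,dx,h])))*800/512,0).tolist() for h in(0,40) for dy in (-13,0,13)])
i=w["color"][190:310,180:330,::-1].astype(float);i=(255*(i/255)**.5).astype(np.uint8)
cv2.imwrite("pics/w1z.png",cv2.resize(i,None,fx=5,fy=5,interpolation=cv2.INTER_CUBIC))
```

```text
0 [[365.0, 326.0], [390.0, 326.0], [416.0, 326.0], [359.0, 356.0], [390.0, 356.0], [421.0, 356.0]]
8 [[365.0, 311.0], [390.0, 311.0], [416.0, 311.0], [359.0, 338.0], [390.0, 338.0], [421.0, 338.0]]
16 [[364.0, 295.0], [390.0, 295.0], [416.0, 295.0], [359.0, 320.0], [390.0, 320.0], [421.0, 320.0]]
```

View pics/w1z.png

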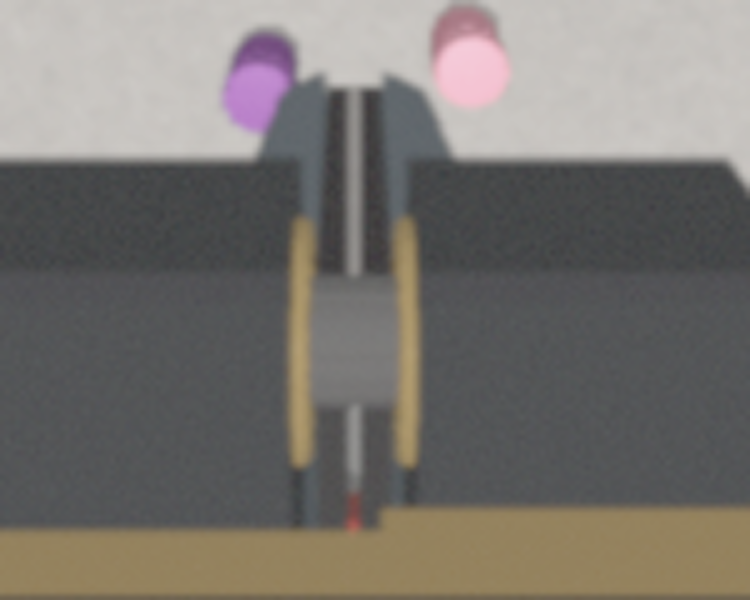

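Run:
```python
from h import *
import pickle
d=pickle.load(open("p0.pkl","rb"));s=d["scene"]
R=Ro.from_rotvec([-5.45030992e-01, -3.09360795e+00,  2.81529845e-03]);tcp=np.array([196.3,539.82,173.6])
f=5
x0,y0=370,0
i=s["color"][0:90,370:490,::-1].astype(float);i=(255*(i/255)**.5).astype(np.uint8);i=cv2.resize(i,None,fx=6,fy=6,interpolation=cv2.INTER_CUBIC)
for h,col in((0,(0,0,255)),(19,(0,255,0)),(40,(255,0,0)),(79,(0,255,255))):
  for dy in(-52,0,52):
    for dx in (-16,0,16):
      q=proj(s,tcp+R.apply([dx,dy,-h]));cv2.circle(i,(int((q[0]-370)*6),int(q[1]*6)),3,col,-1)
cv2.imwrite("pics/s0z.png",i)
```

```text
(no output)
```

View pics/s0z.png

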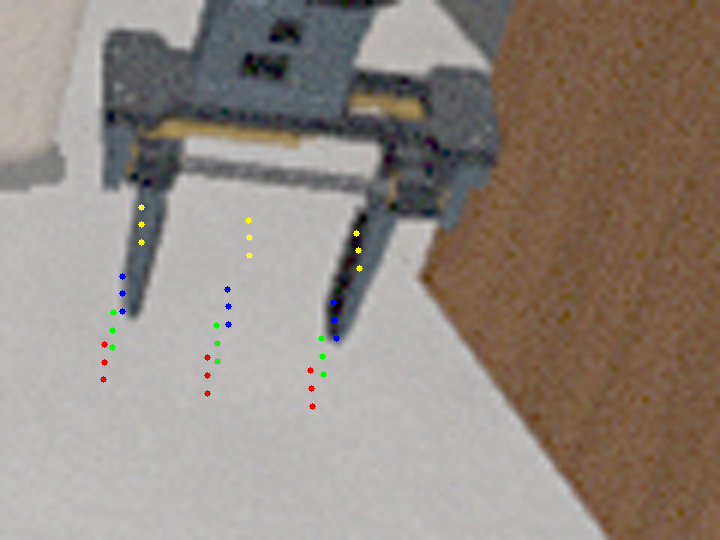

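The pictures settle it. In both the scene and wrist views the real fingertips end about 38–40 mm behind the reported TCP, so the fingers were passing above the arm at z≈76. I'll back off, then go about 34 mm lower (TCP z≈4, real tip z≈42). By the scene picture the gripper body then stays at about z=100, above the 80 mm vial tops.

Run:
```python
from chk import *
o=env.observe();print(o["tool_pos"])
X,y=fin(-121.7,14,half=9,z=38);print(X,plan(o,X,y))
X,y=fin(-121.7,14,half=9,z=4);print(X,plan(o,X,y))
```

```text
[511.65657896  20.12108229  37.48749438]
[484.55289527  39.19812241  38.        ] (array([ 0.014 , -0.03  , -0.0005]), array([ 0.000e+00, -1.000e-02,  2.158e+01]))
[484.55289527  39.19812241   4.        ] (array([ 0.014 , -0.03  ,  0.0335]), array([ 0.000e+00, -1.000e-02,  2.158e+01]))
```

Call:
jog_arm(
  moves=[
    {"tx": 0.004, "ty": -0.008, "tz": 0, "rx": 0, "ry": 0, "rz": 6, "fingers": 0},
    {"tx": 0.008, "ty": -0.017, "tz": 0, "rx": 0, "ry": 0, "rz": 13, "fingers": 0},
    {"tx": 0.012, "ty": -0.025, "tz": 0, "rx": 0, "ry": 0, "rz": 19, "fingers": 0},
    {"tx": 0.014, "ty": -0.03, "tz": 0, "rx": 0, "ry": 0, "rz": 21.6, "fingers": 0},
    {"tx": 0.014, "ty": -0.03, "tz": 0, "rx": 0, "ry": 0, "rz": 21.6, "fingers": 0},
    {"tx": 0.014, "ty": -0.03, "tz": 0, "rx": 0, "ry": 0, "rz": 21.6, "fingers": 0},
  ],
)

```text
time_s: 6.68
tool_pos: [484.7, 39.3, 37.6]
tcp_rot: [2.742, 1.533, 0.001]
ft_force: [-1.1, 0.9, 0.2]
grip_width: 0.2
```

Run:
```python
from chk import *
o,p=chk("w6")
i=p["color"][100:250,150:350,::-1].astype(float);i=(255*(i/255)**.5).astype(np.uint8)
cv2.imwrite("pics/w6z.png",cv2.resize(i,None,fx=4,fy=4,interpolation=cv2.INTER_CUBIC))
```

```text
6.6833 [484.7  39.3  37.6] [-1.1  0.9  0.2]
orange 1448 [620.2  14.6  80. ] ang -31.5 r 99.3
```

View pics/w6z.png

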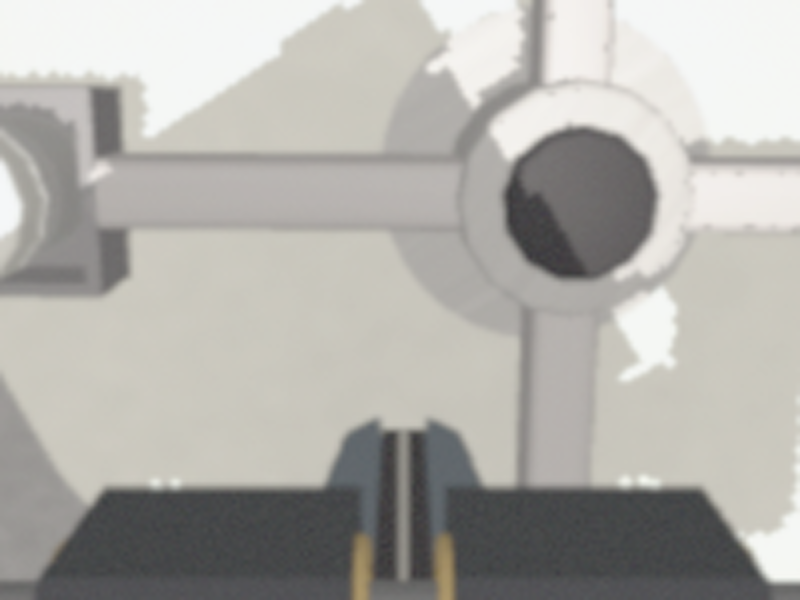

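The fingers are clear of the blue arm: finger right edge at about 470, arm left edge at 520 in the zoomed picture. I'll descend.

Call:
jog_arm(
  moves=[
    {"tx": 0, "ty": 0, "tz": 0.012, "rx": 0, "ry": 0, "rz": 0, "fingers": 0},
    {"tx": 0, "ty": 0, "tz": 0.024, "rx": 0, "ry": 0, "rz": 0, "fingers": 0},
    {"tx": 0, "ty": 0, "tz": 0.034, "rx": 0, "ry": 0, "rz": 0, "fingers": 0},
    {"tx": 0, "ty": 0, "tz": 0.034, "rx": 0, "ry": 0, "rz": 0, "fingers": 0},
    {"tx": 0, "ty": 0, "tz": 0.034, "rx": 0, "ry": 0, "rz": 0, "fingers": 0},
  ],
)

```text
time_s: 7.15
tool_pos: [484.7, 39.0, 3.2]
tcp_rot: [-2.743, -1.531, 0.001]
ft_force: [1.0, 0.2, 0.4]
grip_width: 0.6
```

Run:
```python
from chk import *
o,p=chk("w7")
for th in np.arange(-121.7,-103,3): 
    X,y=fin(th,0,half=9,z=4);print(th.round(1),X.round(1),plan(o,X,y))
i=p["color"][100:250,150:350,::-1].astype(float);i=(255*(i/255)**.5).astype(np.uint8)
cv2.imwrite("pics/w7z.png",cv2.resize(i,None,fx=4,fy=4,interpolation=cv2.INTER_CUBIC))
```

```text
7.15 [484.7  39.    3.2] [1.  0.2 0.4]
orange 994 [614.3  16.7  80. ] ang -32.3 r 93.3
-121.7 [496.5  31.8   4. ] (array([ 0.0001,  0.0138, -0.0008]), array([-0.04,  0.02,  0.03]))
-118.7 [498.3  29.8   4. ] (array([-0.0006,  0.0164, -0.0008]), array([-0.04,  0.02, -2.97]))
-115.7 [500.3  28.    4. ] (array([-0.0012,  0.0191, -0.0008]), array([-0.04,  0.02, -5.97]))
-112.7 [502.4  26.2   4. ] (array([-0.0016,  0.0218, -0.0008]), array([-0.04,  0.02, -8.97]))
-109.7 [504.5  24.5   4. ] (array([-0.0019,  0.0245, -0.0008]), array([ -0.04,   0.02, -11.97]))
-106.7 [506.8  22.9   4. ] (array([-0.0021,  0.0272, -0.0008]), array([ -0.04,   0.02, -14.97]))
-103.7 [509.1  21.5   4. ] (array([-0.0021,  0.03  , -0.0008]), array([ -0.04,   0.02, -17.97]))
```

View pics/w7z.png

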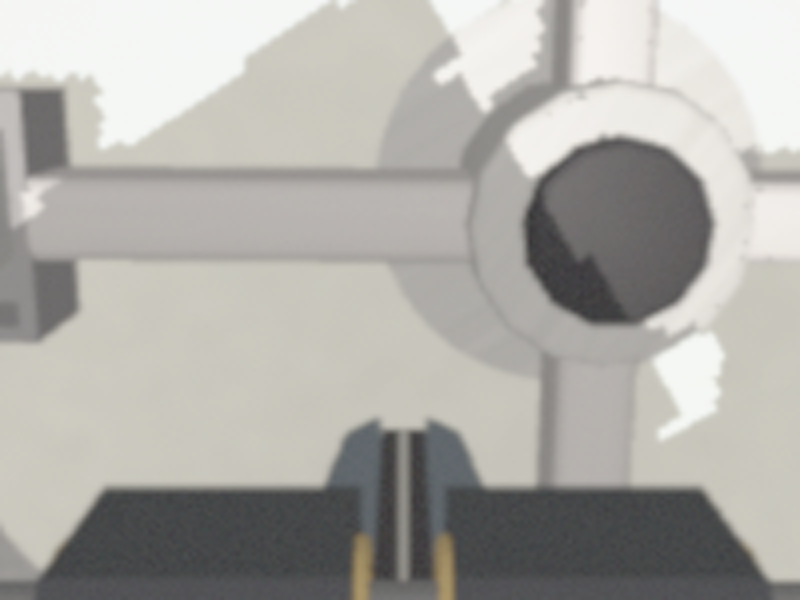

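Both fingers are down beside the arm, with no force. I'll push through about 16°, then check.

Call:
jog_arm(
  moves=[
    {"tx": 0, "ty": 0.005, "tz": 0, "rx": 0, "ry": 0, "rz": 0, "fingers": 0},
    {"tx": 0, "ty": 0.01, "tz": 0, "rx": 0, "ry": 0, "rz": 0, "fingers": 0},
    {"tx": 0, "ty": 0.0138, "tz": 0, "rx": 0, "ry": 0, "rz": 0, "fingers": 0},
    {"tx": -0.0006, "ty": 0.0164, "tz": 0, "rx": 0, "ry": 0, "rz": -3, "fingers": 0},
    {"tx": -0.0012, "ty": 0.0191, "tz": 0, "rx": 0, "ry": 0, "rz": -6, "fingers": 0},
    {"tx": -0.0016, "ty": 0.0218, "tz": 0, "rx": 0, "ry": 0, "rz": -9, "fingers": 0},
    {"tx": -0.0019, "ty": 0.0245, "tz": 0, "rx": 0, "ry": 0, "rz": -12, "fingers": 0},
    {"tx": -0.0021, "ty": 0.0272, "tz": 0, "rx": 0, "ry": 0, "rz": -15, "fingers": 0},
    {"tx": -0.0021, "ty": 0.0272, "tz": 0, "rx": 0, "ry": 0, "rz": -15, "fingers": 0},
  ],
)

```text
time_s: 7.95
tool_pos: [506.9, 22.9, 3.7]
tcp_rot: [-2.52, -1.876, -0.0]
ft_force: [-0.6, 0.5, 0.4]
grip_width: 0.3
```

Run:
```python
from chk import *
o,p=chk("w8")
i=p["color"][:,:,::-1].astype(float);i=(255*(i/255)**.6).astype(np.uint8)
cv2.imwrite("pics/w8z.png",cv2.resize(i,(780,585),interpolation=cv2.INTER_CUBIC))
for h in (9,7):
  for th in np.arange(-106,-89,2): 
    X,y=fin(th,0,half=h,z=4);print(h,th.round(1),X.round(1),plan(o,X,y))
```

```text
7.95 [506.9  22.9   3.7] [-0.6  0.5  0.4]
orange 2240 [631.5  40.8  80. ] ang -15.0 r 99.4
9 -106 [507.3  22.6   4. ] (array([-0.0002,  0.0005, -0.0003]), array([-0.01, -0.02, -0.66]))
9 -104 [508.8  21.6   4. ] (array([-0.0007,  0.0022, -0.0003]), array([-0.01, -0.02, -2.66]))
9 -102 [510.4  20.7   4. ] (array([-0.0011,  0.004 , -0.0003]), array([-0.01, -0.02, -4.66]))
9 -100 [512.   19.9   4. ] (array([-0.0015,  0.0058, -0.0003]), array([-0.01, -0.02, -6.66]))
9 -98 [513.7  19.1   4. ] (array([-0.0017,  0.0076, -0.0003]), array([-0.01, -0.02, -8.66]))
9 -96 [515.4  18.3   4. ] (array([-0.002 ,  0.0094, -0.0003]), array([-1.000e-02, -2.000e-02, -1.066e+01]))
9 -94 [517.   17.7   4. ] (array([-0.0021,  0.0112, -0.0003]), array([-1.000e-02, -2.000e-02, -1.266e+01]))
9 -92 [518.8  17.1   4. ] (array([-0.0022,  0.013 , -0.0003]), array([-1.000e-02, -2.000e-02, -1.466e+01]))
9 -90 [520.5  16.5   4. ] (array([-0.0023,  0.0148, -0.0003]), array([-1.000e-02, -2.000e-02, -1.666e+01]))
7 -106 [509.2  22.    4. ] (array([-0.0002,  0.0025, -0.0003]), array([-0.01, -0.02, -0.66]))
7 -104 [510.8  21.1   4. ] (array([-0.0006,  0.0042, -0.0003]), array([-0.01, -0.02, -2.66]))
7 -102 [512.4  20.3   4. ] (array([-0.0009,  0.006 , -0.0003]), array([-0.01, -0.02, -4.66]))
7 -100 [514.   19.5   4. ] (array([-0.0012,  0.0078, -0.0003]), array([-0.01, -0.02, -6.66]))
7 -98 [515.7  18.8   4. ] (array([-0.0014,  0.0096, -0.0003]), array([-0.01, -0.02, -8.66]))
7 -96 [517.3  18.1   4. ] (array([-0.0016,  0.0114, -0.0003]), array([-1.000e-02, -2.000e-02, -1.066e+01]))
7 -94 [519.   17.5   4. ] (array([-0.0017,  0.0132, -0.0003]), array([-1.000e-02, -2.000e-02, -1.266e+01]))
7 -92 [520.8  17.    4. ] (array([-0.0017,  0.015 , -0.0003]), array([-1.000e-02, -2.000e-02, -1.466e+01]))
7 -90 [522.5  16.5   4. ] (array([-0.0017,  0.0168, -0.0003]), array([-1.000e-02, -2.000e-02, -1.666e+01]))
```

View pics/w8z.png

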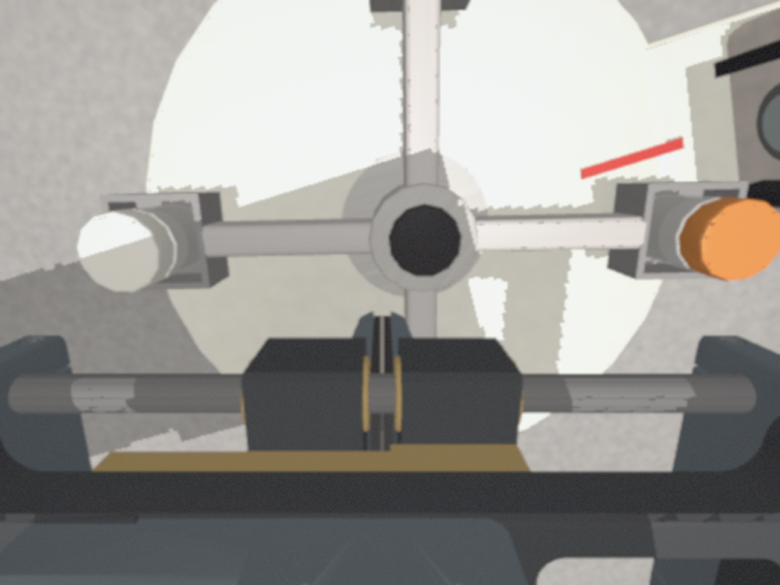

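The push works: orange is at −15° and the arm lies flush against the finger, so the half-width is about 9 mm. I'll push to about −3°, then measure precisely.

Call:
jog_arm(
  moves=[
    {"tx": -0.0007, "ty": 0.0022, "tz": 0, "rx": 0, "ry": 0, "rz": -2.7, "fingers": 0},
    {"tx": -0.0011, "ty": 0.004, "tz": 0, "rx": 0, "ry": 0, "rz": -4.7, "fingers": 0},
    {"tx": -0.0015, "ty": 0.0058, "tz": 0, "rx": 0, "ry": 0, "rz": -6.7, "fingers": 0},
    {"tx": -0.0017, "ty": 0.0076, "tz": 0, "rx": 0, "ry": 0, "rz": -8.7, "fingers": 0},
    {"tx": -0.002, "ty": 0.0094, "tz": 0, "rx": 0, "ry": 0, "rz": -10.7, "fingers": 0},
    {"tx": -0.0021, "ty": 0.0112, "tz": 0, "rx": 0, "ry": 0, "rz": -12.7, "fingers": 0},
    {"tx": -0.0022, "ty": 0.0121, "tz": 0, "rx": 0, "ry": 0, "rz": -13.7, "fingers": 0},
    {"tx": -0.0022, "ty": 0.0121, "tz": 0, "rx": 0, "ry": 0, "rz": -13.7, "fingers": 0},
    {"tx": -0.0022, "ty": 0.0121, "tz": 0, "rx": 0, "ry": 0, "rz": -13.7, "fingers": 0},
  ],
)

```text
time_s: 8.75
tool_pos: [517.5, 17.4, 3.5]
tcp_rot: [2.28, 2.162, -0.0]
ft_force: [-1.6, 0.6, 1.5]
grip_width: 0.6
```

Run:
```python
from chk import *
o,p=chk("w9")
i=p["color"][:,:,::-1].astype(float);i=(255*(i/255)**.6).astype(np.uint8)
cv2.imwrite("pics/w9z.png",cv2.resize(i,(780,585),interpolation=cv2.INTER_CUBIC))
for a,c,m in blobs(p,*C["red"]):
    ys,xs=np.nonzero(m);W=np.array([atz(p,(x,y),14)[:2] for x,y in zip(xs,ys)])
    l=cv2.fitLine(W.astype(np.float32),cv2.DIST_L2,0,.01,.01).ravel();print("red",a,np.degrees(np.arctan(l[1]/l[0])),l[2:])
```

```text
8.75 [517.5  17.4   3.5] [-1.6  0.6  1.5]
orange 2223 [634.8  62.2  80. ] ang -2.5 r 99.4
red 92 -1.2109412 [622.4878    68.239265]
```

View pics/w9z.png

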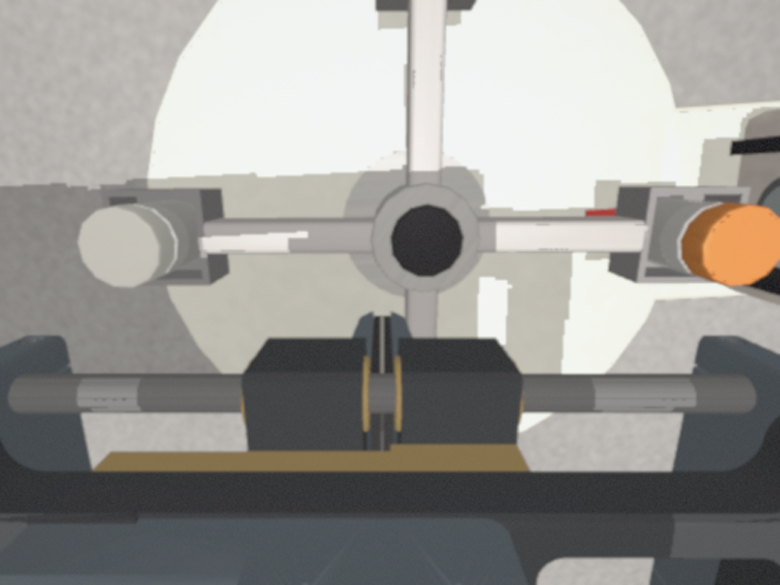

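Run:
```python
from chk import *
import pickle
o=env.observe()
for th in(-91.5,-90.2):
    X,y=fin(th,0,half=9,z=4);print(X.round(1),plan(o,X,y))
w=pickle.load(open("w1.pkl","rb"))
for a,c,m in blobs(w,*C["blue"],mn=1000):
    if c[0]<300 or c[1]>190: continue
    ys,xs=np.nonzero(m)
    W=np.array([atz(w,(x,y),80)[:2] for x,y in zip(xs,ys)],np.float32);print(cv2.minAreaRect(W))
d=pickle.load(open("p0.pkl","rb"))["top"]
for a,c,m in blobs(d,*C["blue"],mn=200):
    if not 220<c[0]<270: continue
    ys,xs=np.nonzero(m)
    W=np.array([atz(d,(x,y),80)[:2] for x,y in zip(xs,ys)],np.float32);print("top",cv2.minAreaRect(W))
```

```text
[519.2  16.9   4. ] (array([-0.0004,  0.0017, -0.0005]), array([-0.01,  0.01, -1.53]))
[520.3  16.6   4. ] (array([-0.0007,  0.0029, -0.0005]), array([-0.01,  0.01, -2.83]))
((717.088623046875, 68.1654052734375), (67.18447875976562, 54.7634391784668), 0.06365858018398285)
top ((716.0978393554688, 69.96832275390625), (47.624820709228516, 58.95316696166992), 89.29476165771484)
```

Call:
jog_arm(
  moves=[
    {"tx": -0.0002, "ty": 0.0008, "tz": 0, "rx": 0, "ry": 0, "rz": -0.8, "fingers": 0},
    {"tx": -0.0004, "ty": 0.0017, "tz": 0, "rx": 0, "ry": 0, "rz": -1.5, "fingers": 0},
    {"tx": -0.0006, "ty": 0.0024, "tz": 0, "rx": 0, "ry": 0, "rz": -2.3, "fingers": 0},
    {"tx": -0.0007, "ty": 0.0029, "tz": 0, "rx": 0, "ry": 0, "rz": -2.8, "fingers": 0},
    {"tx": -0.0007, "ty": 0.0029, "tz": 0, "rx": 0, "ry": 0, "rz": -2.8, "fingers": 0},
  ],
)

```text
time_s: 9.22
tool_pos: [520.4, 16.5, 3.4]
tcp_rot: [-2.224, -2.218, 0.0]
ft_force: [-2.4, 0.4, 2.0]
grip_width: 0.5
```

Run:
```python
from chk import *
o,p=chk("w10")
i=p["color"][:,:,::-1].astype(float);i=(255*(i/255)**.6).astype(np.uint8)
cv2.imwrite("pics/w10z.png",cv2.resize(i,(780,585),interpolation=cv2.INTER_CUBIC))
X=o["tool_pos"]+[-10,5,0];print(plan(o,X))
```

```text
9.2167 [520.4  16.5   3.4] [-2.4  0.4  2. ]
orange 2244 [634.9  67.9  80. ] ang 0.8 r 99.4
(array([ 0.005, -0.01 ,  0.   ]), None)
```

View pics/w10z.png

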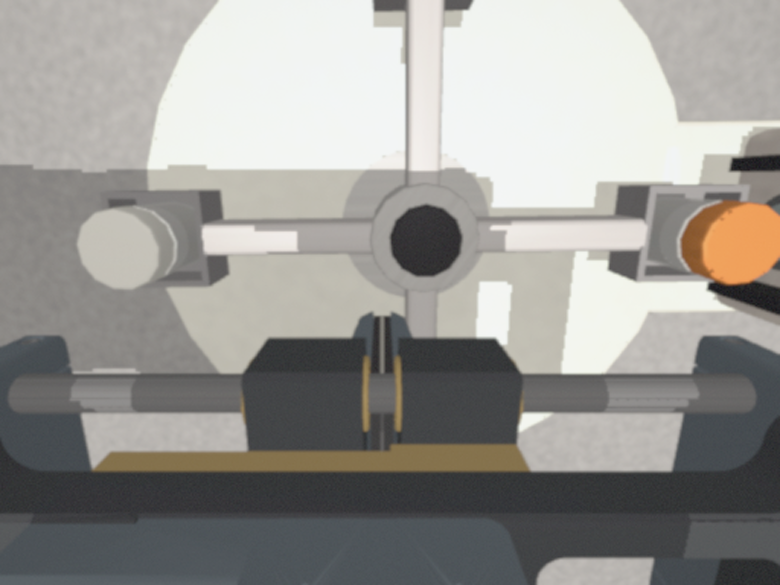

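Orange now reads about 0.8°, between the hood cheeks. I'll back off, rise and check from the overview pose.

Call:
jog_arm(
  moves=[
    {"tx": 0, "ty": -0.006, "tz": 0, "rx": 0, "ry": 0, "rz": 0, "fingers": 0},
    {"tx": 0, "ty": -0.014, "tz": 0, "rx": 0, "ry": 0, "rz": 0, "fingers": 0},
    {"tx": 0, "ty": -0.014, "tz": -0.02, "rx": 0, "ry": 0, "rz": 0, "fingers": 0},
    {"tx": 0, "ty": -0.014, "tz": -0.06, "rx": 0, "ry": 0, "rz": 0, "fingers": 0},
    {"tx": 0, "ty": -0.014, "tz": -0.1, "rx": 0, "ry": 0, "rz": 0, "fingers": 0},
    {"tx": -0.02, "ty": -0.01, "tz": -0.135, "rx": 0, "ry": 0, "rz": 0, "fingers": 0},
    {"tx": -0.03, "ty": 0, "tz": -0.17, "rx": 0, "ry": 0, "rz": 0, "fingers": 0},
    {"tx": -0.045, "ty": 0.015, "tz": -0.2, "rx": 0, "ry": 0, "rz": 0, "fingers": 0},
    {"tx": -0.045, "ty": 0.03, "tz": -0.22, "rx": 0, "ry": 0, "rz": 0, "fingers": 0},
    {"tx": -0.045, "ty": 0.03, "tz": -0.22, "rx": 0, "ry": 0, "rz": 0, "fingers": 0},
  ],
)

```text
time_s: 10.1
tool_pos: [555.3, -29.3, 228.4]
tcp_rot: [2.22, 2.21, 0.014]
ft_force: [1.4, 0.7, 0.5]
grip_width: 0.4
```

```bash
cat > meas.py <<'E'
from chk import *
def meas(tag):
    o,p=chk(tag)
    i=p["color"][:,:,::-1].astype(float);i=(255*(i/255)**.6).astype(np.uint8)
    cv2.imwrite(f"pics/{tag}z.png",cv2.resize(i,(780,585),interpolation=cv2.INTER_CUBIC))
    for a,c,m in blobs(p,*C["red"]):
        ys,xs=np.nonzero(m);W=np.array([atz(p,(x,y),14)[:2] for x,y in zip(xs,ys)])
        l=cv2.fitLine(W.astype(np.float32),cv2.DIST_L2,0,.01,.01).ravel();print("red",a,np.degrees(np.arctan(l[1]/l[0])),l[2:])
    for n in("orange","green","blue"):
        for a,c,m in blobs(p,*C[n],mn=60):
            X=atz(p,c,80)
            print(n,a,c.round(1),X.round(1))
            if n=="blue" and a>1500:
                ys,xs=np.nonzero(m);W=np.array([atz(p,(x,y),80)[:2] for x,y in zip(xs,ys)],np.float32);print(cv2.minAreaRect(W))
    u,v=np.array(proj(p,np.array([*AX,68]))).astype(int)
    for a,c,m in blobs(p,(0,0,0),(180,255,60),box=(u-20,v-20,u+20,v+20)): print("hubcap",a,atz(p,c,68).round(1))
    return o,p
if __name__=="__main__":
    o,p=meas(sys.argv[1]); import pickle; pickle.dump(p,open(sys.argv[1]+".pkl","wb"))
E
python3 meas.py w11
```

```text
10.1 [555.3 -29.3 228.4] [1.4 0.7 0.5]
orange 378 [634.8  67.6  80. ] ang 0.6 r 99.3
green 354 [535.2 162.8  80. ] ang 90.2 r 96.3
orange 378 [313.1  95.6] [634.8  67.6  80. ]
green 354 [230.4   7.8] [535.2 162.8  80. ]
blue 2646 [379.9  93.9] [717.3  69.3  80. ]
((717.0974731445312, 68.59039306640625), (56.12766647338867, 67.95980072021484), 89.85604095458984)
blue 278 [234.8 175.7] [536.6 -32.3  80. ]
blue 524 [400. 379.] [ 801.8 -375.4   80. ]
hubcap 253 [535.6  66.4  68. ]
```

View pics/w11z.png

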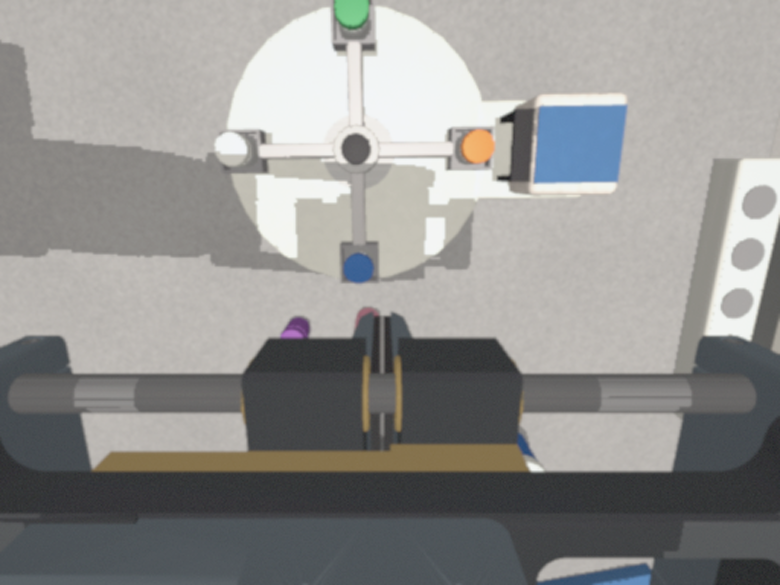

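From the overview, orange is at a bearing of 0.6°, the green–blue arm line gives a carousel yaw of 0.4°, and the reader's yaw measures 0.2–0.6°. The vial therefore stands on the line within about half a degree. All four vials are seated. Next is the shutter lever.

Run:
```python
from chk import *
o=env.observe();print(plan(o,[440,-250,200],-60),plan(o,[440,-250,200],-125))
```

```text
(array([-0.2217, -0.1117,  0.0247]), array([ 0.32, -0.18, 59.78])) (array([-0.2217, -0.1117,  0.0247]), array([  0.2 ,  -0.38, 124.78]))
```

Call:
jog_arm(
  moves=[
    {"tx": -0.022, "ty": -0.011, "tz": 0, "rx": 0, "ry": 0, "rz": 7, "fingers": 0},
    {"tx": -0.044, "ty": -0.022, "tz": 0, "rx": 0, "ry": 0, "rz": 14, "fingers": 0},
    {"tx": -0.066, "ty": -0.033, "tz": 0.005, "rx": 0, "ry": 0, "rz": 21, "fingers": 0},
    {"tx": -0.088, "ty": -0.044, "tz": 0.01, "rx": 0, "ry": 0, "rz": 28, "fingers": 0},
    {"tx": -0.11, "ty": -0.056, "tz": 0.01, "rx": 0, "ry": 0, "rz": 35, "fingers": 0},
    {"tx": -0.132, "ty": -0.067, "tz": 0.015, "rx": 0, "ry": 0, "rz": 42, "fingers": 0},
    {"tx": -0.155, "ty": -0.078, "tz": 0.015, "rx": 0, "ry": 0, "rz": 49, "fingers": 0},
    {"tx": -0.178, "ty": -0.09, "tz": 0.02, "rx": 0, "ry": 0, "rz": 56, "fingers": 0},
    {"tx": -0.2, "ty": -0.1, "tz": 0.02, "rx": 0, "ry": 0, "rz": 63, "fingers": 0},
    {"tx": -0.222, "ty": -0.112, "tz": 0.025, "rx": 0, "ry": 0, "rz": 70, "fingers": 0},
  ],
)

```text
time_s: 10.98
tool_pos: [436.0, -250.0, 197.1]
tcp_rot: [-3.095, -0.532, 0.002]
ft_force: [0.2, 0.1, 0.8]
grip_width: 0.3
```

Call:
jog_arm(
  moves=[
    {"tx": 0, "ty": 0, "tz": 0, "rx": 0, "ry": 0, "rz": 7, "fingers": 0},
    {"tx": 0, "ty": 0, "tz": 0, "rx": 0, "ry": 0, "rz": 14, "fingers": 0},
    {"tx": 0, "ty": 0, "tz": 0, "rx": 0, "ry": 0, "rz": 21, "fingers": 0},
    {"tx": 0, "ty": 0, "tz": 0, "rx": 0, "ry": 0, "rz": 28, "fingers": 0},
    {"tx": 0, "ty": 0, "tz": 0, "rx": 0, "ry": 0, "rz": 35, "fingers": 0},
    {"tx": 0, "ty": 0, "tz": 0, "rx": 0, "ry": 0, "rz": 42, "fingers": 0},
    {"tx": 0, "ty": 0, "tz": 0, "rx": 0, "ry": 0, "rz": 49, "fingers": 0},
    {"tx": 0, "ty": 0, "tz": 0, "rx": 0, "ry": 0, "rz": 55, "fingers": 0},
    {"tx": 0, "ty": 0, "tz": 0, "rx": 0, "ry": 0, "rz": 55, "fingers": 0},
    {"tx": 0, "ty": 0, "tz": 0, "rx": 0, "ry": 0, "rz": 55, "fingers": 0},
  ],
)

```text
time_s: 11.82
tool_pos: [436.5, -249.1, 197.1]
tcp_rot: [-2.995, 0.945, 0.004]
ft_force: [0.1, 0.0, 0.6]
grip_width: 0.7
```

Run:
```python
from chk import *
import pickle
from station import tip_of
o=env.observe();print(o["tool_pos"],o["joints"].round(2))
p=cams.camera("wrist")
for n,z in(("shutter_pivot",50),("shutter_tip",50),("shutter_box",0)):
    for k in tip_of(n,p)[:2]: print(n,round(k["score"],2),np.round(k["position"],1),atz(p,k["position"],z).round(1))
for a,c,m in blobs(p,*C["red"]): print("red",a,c,atz(p,c,60).round(1))
for a,c,m in blobs(p,*C["green"]): print("green",a,c,atz(p,c,30).round(1))
i=p["color"][:,:,::-1].astype(float);i=(255*(i/255)**.6).astype(np.uint8)
cv2.imwrite("pics/w12z.png",cv2.resize(i,(780,585),interpolation=cv2.INTER_CUBIC))
pickle.dump(p,open("w12.pkl","wb"))
```

```text
[ 436.48445817 -249.08210739  197.11136103] [-0.54  0.19  1.68  0.    1.27  1.64]
shutter_pivot 0.7 [245.6  79.7] [ 534.  -310.9   50. ]
shutter_tip 0.85 [236.5 149.7] [ 472.1 -252.8   50. ]
shutter_tip 0.34 [ 51.2 226.8] [532.9  19.2  50. ]
shutter_box 0.81 [261.1 114.1] [ 489.5 -305.3    0. ]
shutter_box 0.27 [ 79.9 198.2] [546.3  -7.6   0. ]
red 701 [241.38088445 123.72467903] [ 494.9 -277.2   60. ]
red 18 [  1.61111111 190.05555556] [605.1  26.1  60. ]
green 89 [313.88764045 135.01123596] [ 427.3 -346.9   30. ]
```

View pics/w12z.png

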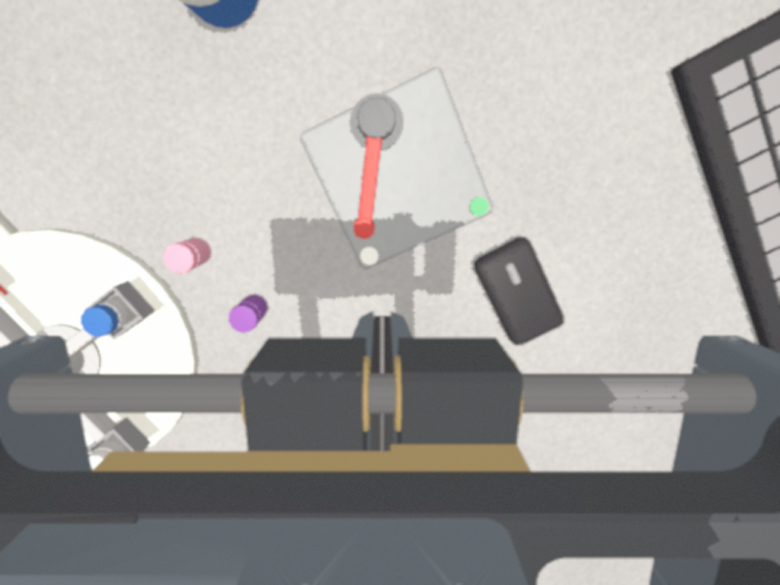

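Run:
```python
from chk import *
import pickle
p=pickle.load(open("w12.pkl","rb"));s=512/780
for n,u,z in(("boss",(376,118),62),("tip",(364,228),60),("c1",(368,268),30),("c2",(302,135),30),("c3",(438,68),30),("c4",(491,212),30),("green",(479,206),30),("white",(369,256),30)):
    print(n,atz(p,np.array(u)*s,z).round(1))
```

```text
boss [ 533.9 -312.8   62. ]
tip [ 471.  -256.4   60. ]
c1 [ 437.3 -235.2   30. ]
c2 [ 562.3 -256.    30. ]
c3 [ 539.5 -377.8   30. ]
c4 [ 416.1 -353.2   30. ]
green [ 426.6 -347.3   30. ]
white [ 445.8 -242.4   30. ]
```

The box corners give its centre at (488.8,−305.6) and yaw −10.2°. That predicts the pivot at (533,−314), against the boss seen at (534,−313). The lever is 85 mm long and points at about 136–137°, and its stop should be at 204.2°.

```bash
cat >> h.py <<'E'
PV=np.array([533.5,-313.2])
def lev(ph,gap,u=58,half=9,z=6):
    t=np.radians(ph);d=np.array([np.cos(t),np.sin(t)]);n=np.array([-d[1],d[0]])
    return np.r_[PV+u*d-(6+half+gap)*n,z], ph+90-360
E
python3 - <<'E'
from chk import *
o=env.observe()
for z in(120,50,6):
    X,y=lev(137,16,z=z);print(X.round(1),y,plan(o,X,y))
E
```

```text
[ 512.2 -251.   120. ] -133 (array([ 0.062 , -0.0421,  0.078 ]), array([-0.  ,  0.04,  7.9 ]))
[ 512.2 -251.    50. ] -133 (array([ 0.0621, -0.0421,  0.148 ]), array([-0.  ,  0.04,  7.9 ]))
[ 512.2 -251.     6. ] -133 (array([ 0.0621, -0.0421,  0.192 ]), array([-0.  ,  0.04,  7.9 ]))
```

Call:
jog_arm(
  moves=[
    {"tx": 0.02, "ty": -0.014, "tz": 0.02, "rx": 0, "ry": 0, "rz": 4, "fingers": 0},
    {"tx": 0.042, "ty": -0.028, "tz": 0.05, "rx": 0, "ry": 0, "rz": 7.9, "fingers": 0},
    {"tx": 0.062, "ty": -0.042, "tz": 0.08, "rx": 0, "ry": 0, "rz": 7.9, "fingers": 0},
    {"tx": 0.062, "ty": -0.042, "tz": 0.115, "rx": 0, "ry": 0, "rz": 7.9, "fingers": 0},
    {"tx": 0.062, "ty": -0.042, "tz": 0.148, "rx": 0, "ry": 0, "rz": 7.9, "fingers": 0},
    {"tx": 0.062, "ty": -0.042, "tz": 0.148, "rx": 0, "ry": 0, "rz": 7.9, "fingers": 0},
    {"tx": 0.062, "ty": -0.042, "tz": 0.148, "rx": 0, "ry": 0, "rz": 7.9, "fingers": 0},
  ],
)

```text
time_s: 12.6
tool_pos: [511.4, -250.9, 49.2]
tcp_rot: [-2.922, 1.152, 0.006]
ft_force: [0.8, 1.1, 0.4]
grip_width: 0.5
```

Run:
```python
from chk import *
o,p=chk("w13")
X,y=lev(137,16);print(X.round(1),y,plan(o,X,y))
i=p["color"][:,:,::-1].astype(float);i=(255*(i/255)**.6).astype(np.uint8)
cv2.imwrite("pics/w13z.png",cv2.resize(i,(780,585),interpolation=cv2.INTER_CUBIC))
```

```text
12.6 [ 511.4 -250.9   49.2] [0.8 1.1 0.4]
[ 512.2 -251.     6. ] -133 (array([ 0.0008, -0.0006,  0.0432]), array([ 0.06,  0.22, -0.05]))
```

View pics/w13z.png

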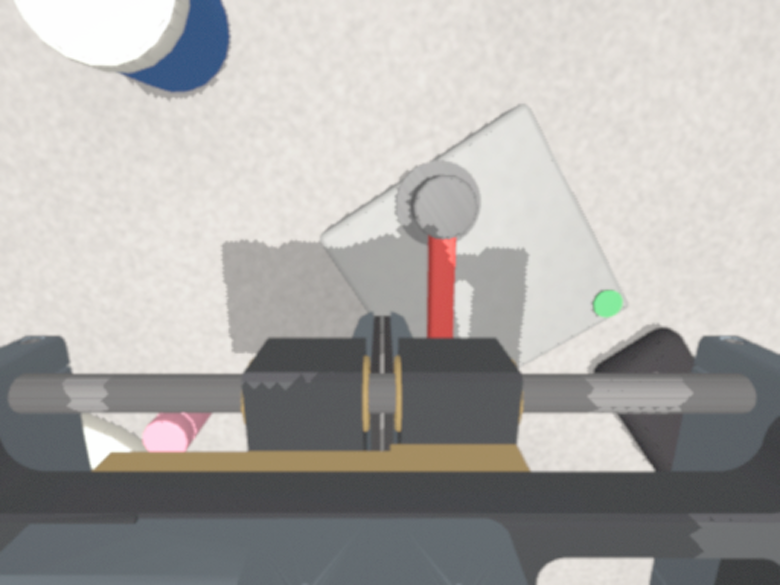

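The lever is parallel to the finger face. The lever is at about x=440 and the finger at about 382 in the picture, so they're clear of each other. I'll descend beside it.

Call:
jog_arm(
  moves=[
    {"tx": 0, "ty": 0, "tz": 0.015, "rx": 0, "ry": 0, "rz": 0, "fingers": 0},
    {"tx": 0, "ty": 0, "tz": 0.03, "rx": 0, "ry": 0, "rz": 0, "fingers": 0},
    {"tx": 0, "ty": 0, "tz": 0.043, "rx": 0, "ry": 0, "rz": 0, "fingers": 0},
    {"tx": 0, "ty": 0, "tz": 0.043, "rx": 0, "ry": 0, "rz": 0, "fingers": 0},
    {"tx": 0, "ty": 0, "tz": 0.043, "rx": 0, "ry": 0, "rz": 0, "fingers": 0},
  ],
)

```text
time_s: 13.07
tool_pos: [513.7, -252.3, 9.5]
tcp_rot: [2.922, -1.154, 0.005]
ft_force: [-0.6, 0.2, -0.1]
grip_width: 0.6
```

Run:
```python
from chk import *
o=env.observe();print(o["tool_pos"],o["ft_force"])
for ph in range(137,175,4):
    X,y=lev(ph,0);print(ph,X.round(1),plan(o,X,y))
```

```text
[ 513.68000238 -252.26342515    9.51730182] [-0.63190475  0.21710227 -0.11411155]
137 [ 501.3 -262.7    6. ] (array([-0.0019,  0.0161,  0.0035]), array([-0.06, -0.18, -0.09]))
141 [ 497.9 -265.     6. ] (array([-0.0028,  0.0201,  0.0035]), array([-0.05, -0.19, -4.09]))
145 [ 494.6 -267.6    6. ] (array([-0.0034,  0.0243,  0.0035]), array([-0.05, -0.19, -8.09]))
149 [ 491.5 -270.5    6. ] (array([-0.0038,  0.0284,  0.0035]), array([ -0.04,  -0.19, -12.09]))
153 [ 488.6 -273.5    6. ] (array([-0.0038,  0.0326,  0.0035]), array([ -0.03,  -0.19, -16.09]))
157 [ 486.  -276.7    6. ] (array([-0.0035,  0.0368,  0.0035]), array([ -0.03,  -0.19, -20.09]))
161 [ 483.5 -280.1    6. ] (array([-0.003 ,  0.0409,  0.0035]), array([-2.000e-02, -1.900e-01, -2.409e+01]))
165 [ 481.4 -283.7    6. ] (array([-0.0021,  0.045 ,  0.0035]), array([-1.000e-02, -2.000e-01, -2.809e+01]))
169 [ 479.4 -287.4    6. ] (array([-0.001 ,  0.0491,  0.0035]), array([-1.000e-02, -2.000e-01, -3.209e+01]))
173 [ 477.8 -291.2    6. ] (array([0.0004, 0.053 , 0.0035]), array([  0.  ,  -0.2 , -36.09]))
```

Call:
jog_arm(
  moves=[
    {"tx": -0.001, "ty": 0.008, "tz": 0, "rx": 0, "ry": 0, "rz": 0, "fingers": 0},
    {"tx": -0.002, "ty": 0.016, "tz": 0, "rx": 0, "ry": 0, "rz": 0, "fingers": 0},
    {"tx": -0.003, "ty": 0.02, "tz": 0, "rx": 0, "ry": 0, "rz": -4, "fingers": 0},
    {"tx": -0.0035, "ty": 0.0243, "tz": 0, "rx": 0, "ry": 0, "rz": -8, "fingers": 0},
    {"tx": -0.0038, "ty": 0.0284, "tz": 0, "rx": 0, "ry": 0, "rz": -12, "fingers": 0},
    {"tx": -0.0038, "ty": 0.0326, "tz": 0, "rx": 0, "ry": 0, "rz": -16, "fingers": 0},
    {"tx": -0.0035, "ty": 0.0368, "tz": 0, "rx": 0, "ry": 0, "rz": -20, "fingers": 0},
    {"tx": -0.003, "ty": 0.041, "tz": 0, "rx": 0, "ry": 0, "rz": -24, "fingers": 0},
    {"tx": -0.002, "ty": 0.045, "tz": 0, "rx": 0, "ry": 0, "rz": -28, "fingers": 0},
    {"tx": -0.002, "ty": 0.045, "tz": 0, "rx": 0, "ry": 0, "rz": -28, "fingers": 0},
  ],
)

```text
time_s: 13.9
tool_pos: [480.6, -284.2, 8.8]
tcp_rot: [3.114, -0.412, 0.004]
ft_force: [0.3, 0.5, 0.5]
grip_width: 0.4
```

Run:
```python
from chk import *
o,p=chk("w14")
i=p["color"][:,:,::-1].astype(float);i=(255*(i/255)**.6).astype(np.uint8)
cv2.imwrite("pics/w14z.png",cv2.resize(i,(780,585),interpolation=cv2.INTER_CUBIC))
for ph in list(range(165,205,5))+[204,206]:
    X,y=lev(ph,0);print(ph,X.round(1),plan(o,X,y))
```

```text
13.9 [ 480.6 -284.2    8.8] [0.3 0.5 0.5]
165 [ 481.4 -283.7    6. ] (array([ 0.0006, -0.0007,  0.0028]), array([ 0.03, -0.16, -0.09]))
170 [ 479.  -288.4    6. ] (array([-0.0005,  0.0044,  0.0028]), array([ 0.03, -0.16, -5.09]))
175 [ 477.  -293.2    6. ] (array([-0.0011,  0.0096,  0.0028]), array([  0.04,  -0.16, -10.09]))
180 [ 475.5 -298.2    6. ] (array([-0.0013,  0.0149,  0.0028]), array([  0.05,  -0.16, -15.09]))
185 [ 474.4 -303.3    6. ] (array([-0.001 ,  0.0201,  0.0028]), array([  0.05,  -0.15, -20.09]))
190 [ 473.8 -308.5    6. ] (array([-0.0003,  0.0252,  0.0028]), array([  0.06,  -0.15, -25.09]))
195 [ 473.6 -313.7    6. ] (array([0.0009, 0.0303, 0.0028]), array([  0.07,  -0.15, -30.09]))
200 [ 473.9 -318.9    6. ] (array([0.0026, 0.0353, 0.0028]), array([  0.07,  -0.15, -35.09]))
204 [ 474.4 -323.1    6. ] (array([0.0042, 0.0392, 0.0028]), array([  0.08,  -0.14, -39.09]))
206 [ 474.8 -325.1    6. ] (array([0.0051, 0.0411, 0.0028]), array([  0.08,  -0.14, -41.09]))
```

View pics/w14z.png

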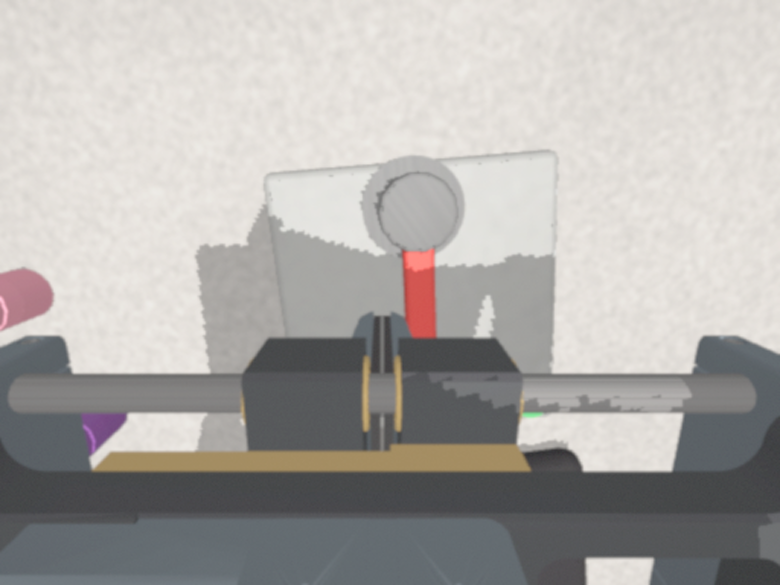

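The lever is moving with the finger. I'll continue to about 195°.

Call:
jog_arm(
  moves=[
    {"tx": -0.0005, "ty": 0.0044, "tz": 0, "rx": 0, "ry": 0, "rz": -5, "fingers": 0},
    {"tx": -0.001, "ty": 0.0096, "tz": 0, "rx": 0, "ry": 0, "rz": -10, "fingers": 0},
    {"tx": -0.0013, "ty": 0.0149, "tz": 0, "rx": 0, "ry": 0, "rz": -15, "fingers": 0},
    {"tx": -0.001, "ty": 0.02, "tz": 0, "rx": 0, "ry": 0, "rz": -20, "fingers": 0},
    {"tx": -0.0003, "ty": 0.0252, "tz": 0, "rx": 0, "ry": 0, "rz": -25, "fingers": 0},
    {"tx": 0.0009, "ty": 0.0303, "tz": 0, "rx": 0, "ry": 0, "rz": -30, "fingers": 0},
    {"tx": 0.0009, "ty": 0.0303, "tz": 0, "rx": 0, "ry": 0, "rz": -30, "fingers": 0},
  ],
)

```text
time_s: 14.53
tool_pos: [472.9, -313.1, 7.9]
tcp_rot: [3.115, 0.406, -0.0]
ft_force: [-0.1, -0.4, -0.1]
grip_width: 0.4
```

Run:
```python
from chk import *
o,p=chk("w15")
i=p["color"][:,:,::-1].astype(float);i=(255*(i/255)**.6).astype(np.uint8)
cv2.imwrite("pics/w15z.png",cv2.resize(i,(780,585),interpolation=cv2.INTER_CUBIC))
for ph in [196,198,200,202,204,206,208]:
    X,y=lev(ph,0);print(ph,X.round(1),plan(o,X,y))
```

```text
14.5333 [ 472.9 -313.1    7.9] [-0.1 -0.4 -0.1]
196 [ 473.6 -314.8    6. ] (array([0.0003, 0.0018, 0.0019]), array([ 0.02,  0.  , -1.13]))
198 [ 473.7 -316.9    6. ] (array([-0.0002,  0.0038,  0.0019]), array([ 0.02,  0.  , -3.13]))
200 [ 473.9 -318.9    6. ] (array([-0.0006,  0.0059,  0.0019]), array([ 0.02,  0.  , -5.13]))
202 [ 474.1 -321.     6. ] (array([-0.0009,  0.0079,  0.0019]), array([ 0.02,  0.  , -7.13]))
204 [ 474.4 -323.1    6. ] (array([-0.0011,  0.01  ,  0.0019]), array([ 0.02,  0.  , -9.13]))
206 [ 474.8 -325.1    6. ] (array([-0.0013,  0.0121,  0.0019]), array([  0.02,   0.  , -11.13]))
208 [ 475.2 -327.2    6. ] (array([-0.0014,  0.0142,  0.0019]), array([  0.02,   0.  , -13.13]))
```

View pics/w15z.png

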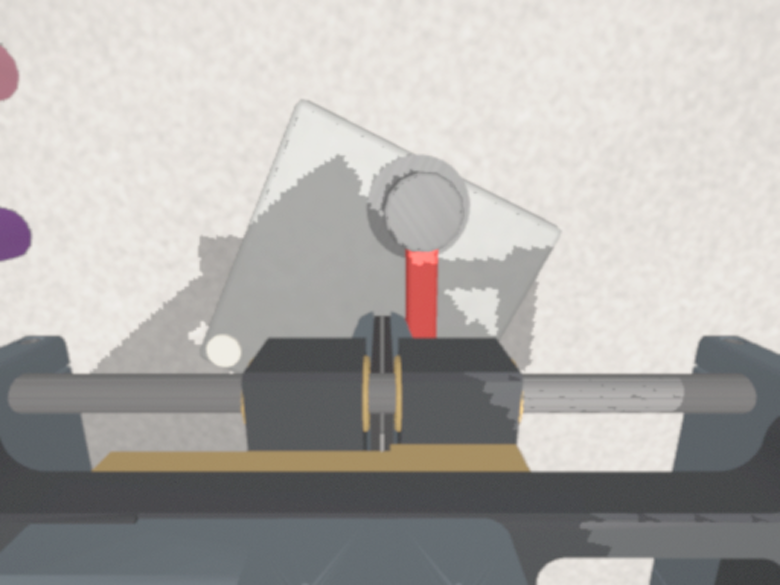

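Call:
jog_arm(
  moves=[
    {"tx": -0.0002, "ty": 0.0038, "tz": 0, "rx": 0, "ry": 0, "rz": -3, "fingers": 0},
    {"tx": -0.0006, "ty": 0.006, "tz": 0, "rx": 0, "ry": 0, "rz": -5, "fingers": 0},
    {"tx": -0.0009, "ty": 0.008, "tz": 0, "rx": 0, "ry": 0, "rz": -7, "fingers": 0},
    {"tx": -0.001, "ty": 0.009, "tz": 0, "rx": 0, "ry": 0, "rz": -8.5, "fingers": 0},
    {"tx": -0.001, "ty": 0.01, "tz": 0, "rx": 0, "ry": 0, "rz": -9.1, "fingers": 0},
    {"tx": -0.001, "ty": 0.01, "tz": 0, "rx": 0, "ry": 0, "rz": -9.1, "fingers": 0},
  ],
)

```text
time_s: 15.08
tool_pos: [474.1, -321.8, 7.4]
tcp_rot: [-3.072, -0.65, 0.002]
ft_force: [-2.1, 1.4, 1.1]
grip_width: 0.6
```

Run:
```python
from chk import *
o,p=chk("w16")
i=p["color"][:,:,::-1].astype(float);i=(255*(i/255)**.6).astype(np.uint8)
cv2.imwrite("pics/w16z.png",cv2.resize(i,(780,585),interpolation=cv2.INTER_CUBIC))
```

```text
15.0833 [ 474.1 -321.8    7.4] [-2.1  1.4  1.1]
```

View pics/w16z.png

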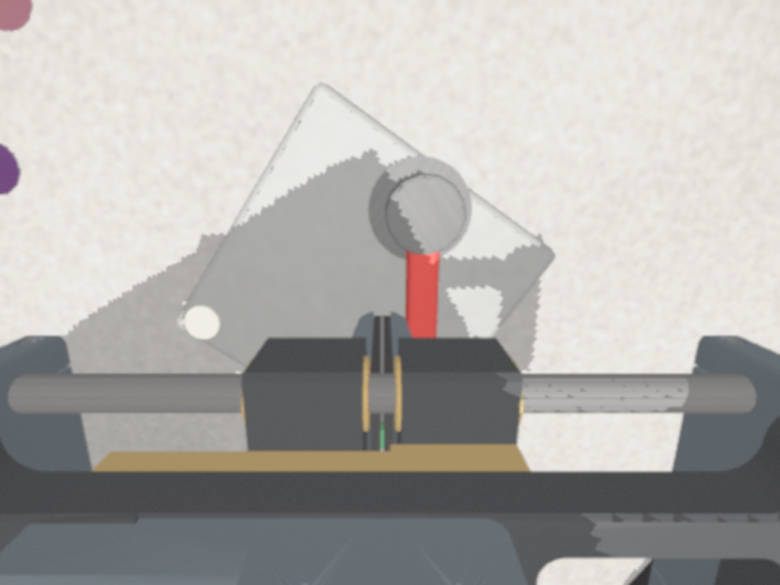

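The lever is near its end. I'll press gently along tool y and watch the force for the stop.

Call:
jog_arm(
  moves=[
    {"tx": 0, "ty": 0.001, "tz": 0, "rx": 0, "ry": 0, "rz": 0, "fingers": 0},
    {"tx": 0, "ty": 0.002, "tz": 0, "rx": 0, "ry": 0, "rz": -1, "fingers": 0},
    {"tx": 0, "ty": 0.002, "tz": 0, "rx": 0, "ry": 0, "rz": -1, "fingers": 0},
  ],
)

```text
time_s: 15.38
tool_pos: [473.8, -321.8, 7.2]
tcp_rot: [-3.062, -0.677, 0.005]
ft_force: [-4.3, 6.5, 5.2]
grip_width: 0.3
```

Call:
jog_arm(
  moves=[
    {"tx": 0, "ty": 0.001, "tz": 0, "rx": 0, "ry": 0, "rz": 0, "fingers": 0},
    {"tx": 0, "ty": 0.0015, "tz": 0, "rx": 0, "ry": 0, "rz": 0, "fingers": 0},
    {"tx": 0, "ty": 0.0015, "tz": 0, "rx": 0, "ry": 0, "rz": 0, "fingers": 0},
  ],
)

```text
time_s: 15.63
tool_pos: [473.7, -321.8, 7.2]
tcp_rot: [-3.06, -0.675, 0.006]
ft_force: [-4.6, 9.5, 6.9]
grip_width: 0.3
```

The force rises to about 12 N with no further motion, so the lever is on its stop. I'll back off and look.

Call:
jog_arm(
  moves=[
    {"tx": 0, "ty": -0.008, "tz": 0, "rx": 0, "ry": 0, "rz": 0, "fingers": 0},
    {"tx": 0, "ty": -0.018, "tz": 0, "rx": 0, "ry": 0, "rz": 0, "fingers": 0},
    {"tx": 0, "ty": -0.018, "tz": -0.02, "rx": 0, "ry": 0, "rz": 0, "fingers": 0},
    {"tx": 0, "ty": -0.018, "tz": -0.06, "rx": 0, "ry": 0, "rz": 0, "fingers": 0},
    {"tx": 0, "ty": -0.018, "tz": -0.1, "rx": 0, "ry": 0, "rz": 0, "fingers": 0},
    {"tx": -0.03, "ty": -0.018, "tz": -0.13, "rx": 0, "ry": 0, "rz": 0, "fingers": 0},
    {"tx": -0.06, "ty": -0.018, "tz": -0.16, "rx": 0, "ry": 0, "rz": 0, "fingers": 0},
    {"tx": -0.08, "ty": -0.018, "tz": -0.19, "rx": 0, "ry": 0, "rz": 0, "fingers": 0},
    {"tx": -0.08, "ty": -0.018, "tz": -0.19, "rx": 0, "ry": 0, "rz": 0, "fingers": 0},
    {"tx": -0.08, "ty": -0.018, "tz": -0.19, "rx": 0, "ry": 0, "rz": 0, "fingers": 0},
  ],
)

```text
time_s: 16.47
tool_pos: [396.7, -344.4, 199.6]
tcp_rot: [3.063, 0.676, 0.006]
ft_force: [0.7, -0.2, -0.5]
grip_width: 0.7
```

Run:
```python
from chk import *
import pickle
o,p=chk("w17")
i=p["color"][:,:,::-1].astype(float);i=(255*(i/255)**.6).astype(np.uint8)
cv2.imwrite("pics/w17z.png",cv2.resize(i,(780,585),interpolation=cv2.INTER_CUBIC))
pickle.dump(p,open("w17.pkl","wb"))
for a,c,m in blobs(p,*C["red"],mn=100):
    ys,xs=np.nonzero(m);W=np.array([atz(p,(x,y),60)[:2] for x,y in zip(xs,ys)],np.float32)
    l=cv2.fitLine(W,cv2.DIST_HUBER,0,.01,.01).ravel();print(a,np.degrees(np.arctan(l[1]/l[0])),l[2:])
q=cams.camera("scene");cv2.imwrite("pics/s17.png",cv2.resize(q["color"][:,:,::-1],(800,600),interpolation=cv2.INTER_CUBIC))
q=cams.camera("top");cv2.imwrite("pics/t17.png",cv2.resize(q["color"][:,:,::-1],(800,600),interpolation=cv2.INTER_CUBIC))
```

```text
16.4667 [ 396.7 -344.4  199.6] [ 0.7 -0.2 -0.5]
773 24.239632 [ 485.75632 -333.82294]
```

View pics/w17z.png

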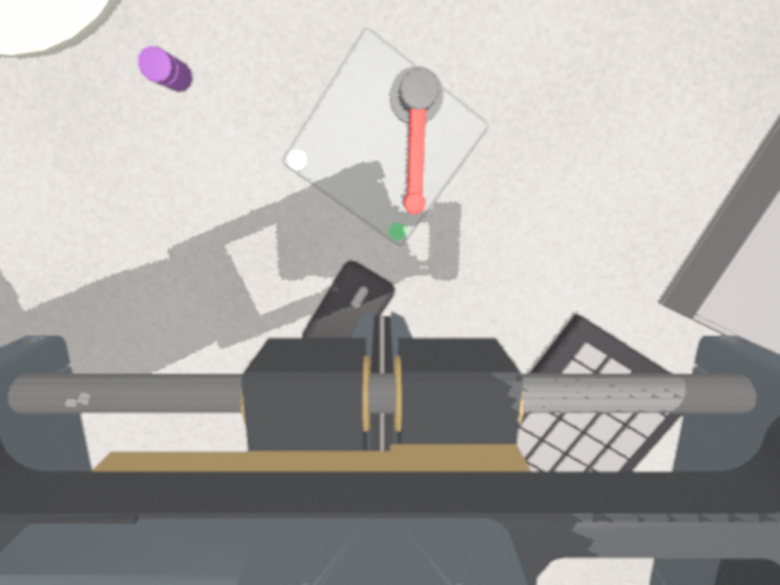

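View pics/s17.png

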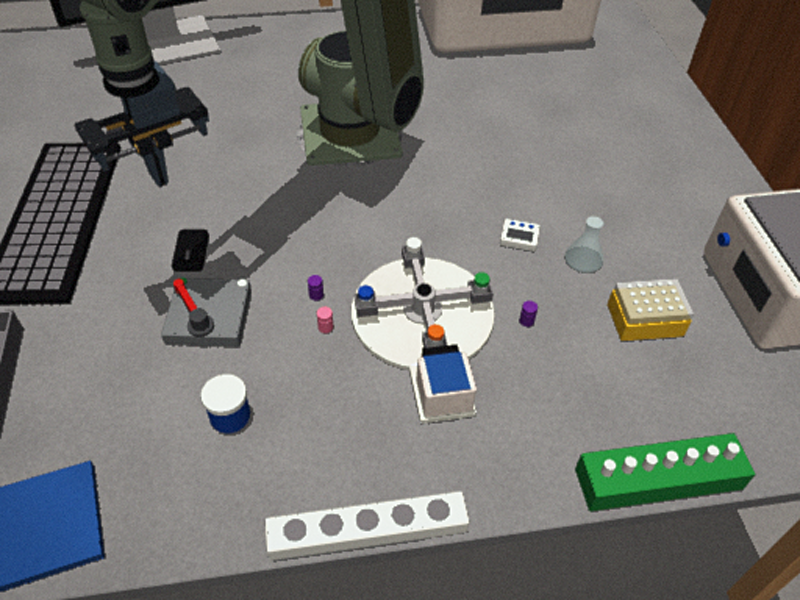

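View pics/t17.png

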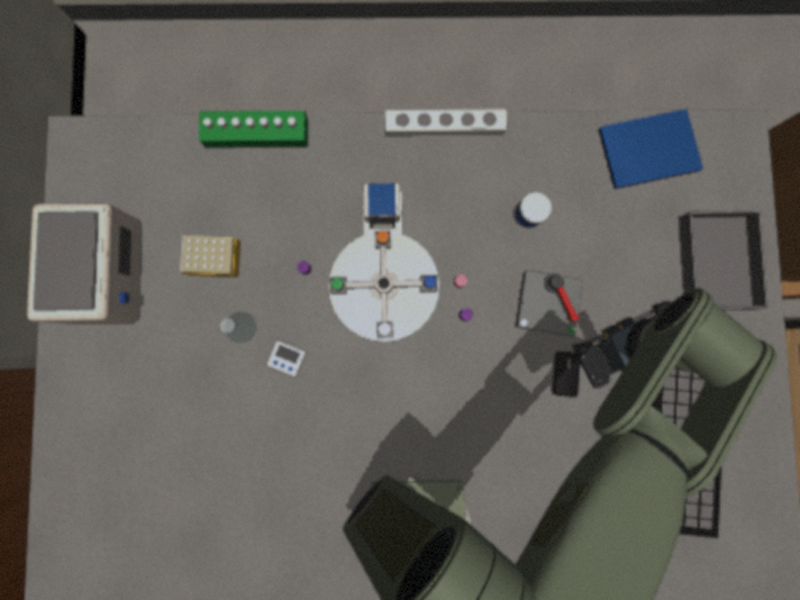

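The lever measures 204.24°, against 204.2° predicted for the stop, and points to the green dot. Orange stands in front of the hood, the bystanders haven't moved, and the gripper is clear at z≈200. I'll hand the job in.

```bash
python3 -c "
from station import ticket,env
print(env.observe()['ft_force']);print(ticket.sign_off())"
```

```text
[ 0.39767892 -1.06738997 -0.03313524]
the job is handed in; nothing more can be done
None
```

I turned the carousel about 32° counter-clockwise by pushing on the blue vial's arm, until the orange vial stood in front of the lens hood. Only then did I push the shutter lever to its stop at the green dot. I handed the job in at about 16.6 s with the gripper clear of everything.

**Last checks:**
- **Orange vial:** its bearing from the carousel axis is 0.6° and the carousel's own yaw is 0.4°. The reader's yaw came out between about -0.1° and 0.7° depending on which feature I used, mostly 0.2–0.6°. The vial is therefore on the red line to within roughly half a degree. I measured this before the lever push. After it, I only checked by eye in the scene and top pictures that nothing had shifted.
- **Shutter lever:** it measures 204.24°, against 204.2° predicted for the stop. Pressing further raised the force to about 12 N with no motion.
- **Everything else:** all four vials stand in their pockets, and in the final pictures the other things on the bench look to be where they were.

**One thing disagreed:** the real fingertips end about 38–40 mm short of the reported TCP. My first push therefore passed above the arm without touching it. I worked this out from the pictures and made the later pushes correspondingly lower.

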